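Put the loose lens tubes away in the twist-lock jar stack

ROBOT

A 7-joint arm with a two-finger parallel gripper is mounted at the origin on the work surface. World frame = base frame: x ahead of the robot, y to its left, z up, the work surface at z = 0. Lengths are in m, angles in rad, forces in N, time in s.
With the tool pointing down it reaches from about 0.4 to 0.85 m from the base axis. Payload 10.4 kg.
Tool frame: the origin (TCP) lies between the finger pads; the fingertips stand ahead of it and the grasp point (between the pads) lies 3 mm ahead of it (r.tips_ahead is the z of the fingertips in the tool frame, in m); z points along the fingers, y is the line along which they close (so a half turn about z gives the same grasp; the last joint's range is limited). The gripper opens to 87 mm and grips with 3 to 60 N. Pads are 19 mm wide; open, the fingers measure 117 mm over their backs; the gripper's body (75 mm by 190 mm) begins 51 mm behind the grasp point.
Start: joints at [1.274, 0.332, -0.065, 1.46, 0.022, 1.35, -0.088], TCP at [0.169, -0.602, 0.216] pointing down, gripper open.
Joint ranges: [-2.6, 2.6], [-0.5, 2.12], [-1.47, 1.34], [0.16, 2.42], [-1.27, 4.41], [0.06, 2.06], [-2.6, 2.6]. Speed limits (rad/s): [2.22, 2.22, 2.79, 2.79, 3.14, 3.14, 3.14].

INTERFACE

Orientations are given as a unit quaternion [x, y, z, w].
In Python, from bench import telemetry, camera, get_calibration, r gives the robot as it stands.
- The arm moves only by the tool drive_tool, never from a script. Its argument "series" is one flat list of numbers, 7 for each row, row after row: the turn, a rotation vector about the tool's x, y, z in units of 5 degrees (1.0 is 5 degrees), then the shift along the tool's x, y, z in units of 40 mm (1.0 is 40 mm), then the opening, from -1 (shut) to 1 (fully open). A call has 1 to 10 rows; each row is the pose to reach, as a shift and turn from the pose commanded when the call began, along the tool's axes at that moment; what a row does not reach only later rows make up. A row lasts 1/12 s, in which the tool goes at most 41.7 mm and 7.16 degrees, less where a joint would pass 70% of its speed; a pose out of reach is approached as far as the arm can. A call with a gripper value outside its range is refused whole. The fingers move at their own pace and stop on an object; "grip_force" is the grip in N (left out, the last holds). Time passes only in rows, so rows that repeat a pose let the fingers close. It gives the time, the measured TCP pose, the force, the opening and the grip force at its end, in the units of the state.
- telemetry.read_state(): the state, without advancing time (a new reading comes with each control period).
- camera(name): name is "scene" or "top" or "wrist"; returns the picture (480x640x3 uint8, red, green, blue); there is no depth.
- get_calibration(name): a dict with "fovy" (degrees; the focal length in pixels is half the picture's height over the tangent of half this angle, whatever the lens; pixels are square), "cx", "cy" (the principal point, pixels), "xyz" and "rotation" of the camera in the world. Camera axes: x right, y up, looking along -z (the intrinsics and any distortion apply to the point x, -y, -z); pixel columns grow to the right and rows downward; lengths in m; the calibration is good to about 2 mm. A picture is of the moment at which its call begins: read the wrist's pose just before it. get_calibration takes no time and is no camera call; for the wrist camera it gives the pose at the moment of the call.
- r.close_job(): hands the job in; it is judged then, once.
The state is a dict: "time": time; "joint_positions": joint angles; "joint_vel": joint speeds; "joint_torque": joint torques, N m; "ee_pos": TCP position; "eef_rot": TCP orientation; "ft_force": force on the tool from outside, world axes, zero at the start; "torque": the same for the moment, N m; "width": finger opening in m; "grip_force": force on a finger pad.
Only numpy, scipy, OpenCV 4.12 (cv2) and the standard library are available. Lean on these libraries where they do the work, as an engineer would, in place of code of your own. Each camera call takes 0.05 s, during which the arm holds its last target. There are 200 camera calls.

TASK

The two short black lens tubes left standing on the optical table belong in the middle jar of the twist-lock jar stack. Twist the top jar anticlockwise to free it, lift it off and stand it upright on a clear bit of the table without dropping or tipping it; put both tubes into the opened jar, then fit the top jar back on and turn it clockwise until it is locked and square with the jars below. Leave the post holder, mirror mount and pen torch as they are.

Things in the scene. Friction and masses are not known exactly. Their poses are not given: they have to be found in the camera images.
- stack: Fixed lower part of the jar stack: black bolted holder plate 110 x 84 x 10 mm (clamp cheeks to 40 mm height) carrying two square translucent jars, 64 x 64 mm outside, one on the other. The upper one, the middle jar of the stack, has an open mouth 122 mm above the table. Origin on the table under the stack's centre; z up; x, y square to the jars' sides.
- mouth (a point): Centre of the middle jar's mouth, level with its rim; axes as the stack's. Inside the jar is 59 x 59 mm, 57 mm deep. Two bayonet ledges, 3.5 mm thick, 48 degrees wide, stand inward at the rim on the +x and -x sides to 23.5 mm from the centre, each with a stop rib at its clockwise end; elsewhere the mouth is open to the walls.
- top_jar: Loose closed top jar, 0.09 to 0.18 kg: square body 64 x 64 mm, grey lid flush with its sides, round foot 43 mm diameter and 12 mm tall (lowest 3 mm taper); 63 mm tall in all. Origin: centre of the foot's underside, z up, x and y square to the sides. Fitted, the foot nests in the mouth with 2 mm play, the body rests on the rim, the origin is 12 mm below the mouth (110 mm up).
- lug (a point): Tip of one of the two lugs that stand out from the top jar's foot at +x and -x: 27 mm from its axis, 5 mm above its origin, 4 mm thick, 40 degrees wide. When the jar is locked the lugs are caught under the ledges with 1.5 mm vertical play, the jar's sides are square with those below (0 to 5 degrees anticlockwise as found), and stop ribs end the clockwise turn 3 degrees past square.
- grip (a point): Point on the top jar's axis, 38 mm above its origin: grip here from above across two opposite flat sides (64 mm). Seen from above, the jar turns easily; its lugs pass in or out of the mouth only when it stands 55 to 120 degrees anticlockwise of square (or a half turn from that), so about 70 degrees is a good turn. Standing on the table it rests on its foot.
- tube_a: Short black lens tube, a plain cylinder 17.8 mm diameter and 22 mm tall, 18 g, with a ring on its open top and fine grip rings round it, standing upright and loose on the table. Origin: centre of its underside, z up along it.
- tube_b: A second short lens tube, the same as the first.
- post_holder: Bystander: black post holder, 52 mm tall, 25 mm diameter tube on a 32 mm disc, thumbscrew at its side reaching 27 mm from the axis. Origin: centre of its underside. Loose.
- mirror_mount: Bystander: small black square mirror mount (34 mm wide) on a steel post and 32 mm disc, 77 mm tall. Origin: centre of its underside. Loose.
- pen_torch: Bystander: pen torch lying on the table, 110 mm long along its x, 14 mm thick. Origin: under its middle, on the table. Loose.

How it is judged:
On the way, in this order (a step that is already met when the one before it is completed fails the run):
1. the top jar is turned anticlockwise out of its lock while still nested in the stack (angle between the x axis of top_jar and the x axis of mouth, either way round above 0.78 rad and horizontal distance between top_jar and mouth below 0.006 m and z of top_jar in the frame of mouth below -0.004 m).
2. the top jar stands upright on the table, let go (angle between top_jar's own z axis and vertical below 0.08 rad and contact force between the fingers and top_jar below 0.1 N and height (world z) of top_jar below 0.004 m and linear speed of top_jar below 0.02 m/s), for 0.2 s.
3. both tubes are inside the opened middle jar while the top jar stands on the table (x of tube_a in the frame of mouth between -0.0315 and 0.0315 m and y of tube_a in the frame of mouth between -0.0315 and 0.0315 m and z of tube_a in the frame of mouth between -0.06 and -0.005 m and x of tube_b in the frame of mouth between -0.0315 and 0.0315 m and y of tube_b in the frame of mouth between -0.0315 and 0.0315 m and z of tube_b in the frame of mouth between -0.06 and -0.005 m and angle between top_jar's own z axis and vertical below 0.08 rad and height (world z) of top_jar below 0.004 m), for 0.2 s.
At the end, for the whole second after the job is handed in: Both tubes lie inside the middle jar; the top jar is back on it, its foot nested in the mouth (centred within 4 mm, body resting on the rim within 2.5 mm), upright, locked: its sides square with the jars below within 12 degrees; everything is released and at rest (x of tube_a in the frame of mouth between -0.0315 and 0.0315 m and y of tube_a in the frame of mouth between -0.0315 and 0.0315 m and z of tube_a in the frame of mouth between -0.06 and -0.005 m and x of tube_b in the frame of mouth between -0.0315 and 0.0315 m and y of tube_b in the frame of mouth between -0.0315 and 0.0315 m and z of tube_b in the frame of mouth between -0.06 and -0.005 m and horizontal distance between top_jar and mouth below 0.004 m and z of top_jar in the frame of mouth between -0.0145 and -0.0095 m and angle between the x axis of top_jar and the x axis of mouth, either way round below 0.21 rad and angle between top_jar's own z axis and vertical below 0.08 rad and linear speed of top_jar below 0.01 m/s and contact force between the fingers and top_jar below 0.1 N and contact force between the fingers and tube_a below 0.1 N and contact force between the fingers and tube_b below 0.1 N); the robot touches nothing.
It fails at once if the top jar is tipped over (more than 30 degrees) (angle between top_jar's own z axis and vertical above 0.52 rad).
It fails at once if the top jar is dropped (falls faster than 0.6 m/s out of the grip) (linear speed of top_jar above 0.6 m/s and contact force between the fingers and top_jar below 0.1 N).
It fails at once if the post holder, mirror mount or pen torch is pushed more than 25 mm or tipped (distance of any of post_holder, mirror_mount, pen_torch from where it was at the start of the episode above 0.025 m or angle between any of post_holder, mirror_mount, pen_torch's own z axis and vertical above 0.4 rad).
It also fails if it takes over 72 s, if anything falls off the work surface, if the arm or the gripper's body presses on something with over 40 N, if the wrist force passes 120 N, or if a joint passes its speed limit or range.

## Working session

There is one attempt and no reset: what is moved stays moved. The work goes in short steps, Python scripts to look and compute and a tool call to move; the robot and the scene stay as the last step left them, time stands still between calls to the robot, and variables do not carry over. Pictures are saved under pics/ and viewed, at most 10 in all, crops included, and the job is handed in when it is done.

Besides the shell and the picture viewer there is one more tool, called after "Call:" as name(argument=value, ...) on one line, values as JSON. drive_tool: Moves the arm, as the interface text tells. Its arguments: {"type":"object","properties":{"series":{"type":"array"},"grip_force":{"type":"number"}},"required":["series"]}

```bash
mkdir -p pics; ls; python3 - <<'E'
from bench import telemetry, camera, get_calibration, r
import cv2,numpy as np
for n in ["scene","top"]:
    im=camera(n); cv2.imwrite(f"pics/{n}0.png",im[:,:,::-1]); print(n,get_calibration(n))
print(get_calibration("wrist"))
s=telemetry.read_state(); print({k:s[k] for k in("time","ee_pos","eef_rot","width")}, r.tips_ahead)
E
```

```text
pics
scene {'fovy': 44.99397250902333, 'cx': 316.70294216410355, 'cy': 236.00504802152466, 'xyz': array([1.23227828, 0.16457888, 0.8615082 ]), 'rotation': array([0.21073848, 0.27724589, 0.73051382, 0.58742964])}
top {'fovy': 56.007390191752684, 'cx': 312.2442410232205, 'cy': 239.9800241982391, 'xyz': array([ 0.48062029, -0.00493395,  0.86756707]), 'rotation': array([ 0.04849284, -0.04013689, -0.69561331,  0.71565327])}
{'fovy': 68.97469621094723, 'cx': 319.48363055423147, 'cy': 243.6997474776167, 'xyz': array([ 0.2376341 , -0.58350013,  0.383473  ]), 'rotation': array([-0.10520205,  0.07994676, -0.59878817,  0.78993276])}
{'time': 0.1, 'ee_pos': array([ 0.16891284, -0.60137696,  0.21523353]), 'eef_rot': array([ 9.90643518e-01,  1.36473464e-01, -1.21946397e-04, -6.31323703e-04]), 'width': 0.08677632646918822} 0.022
```

View pics/scene0.png

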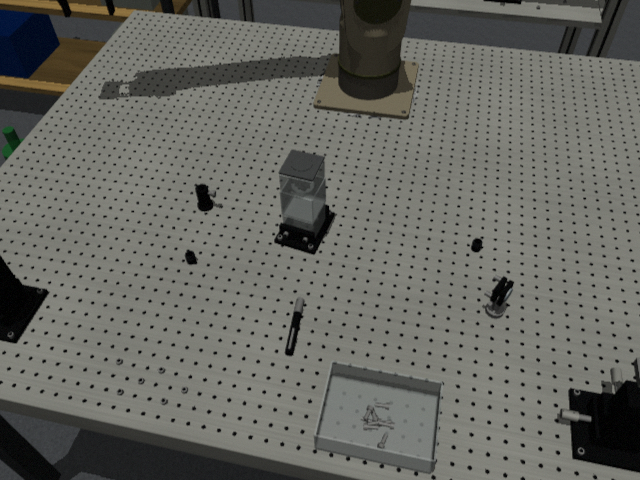

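View pics/top0.png

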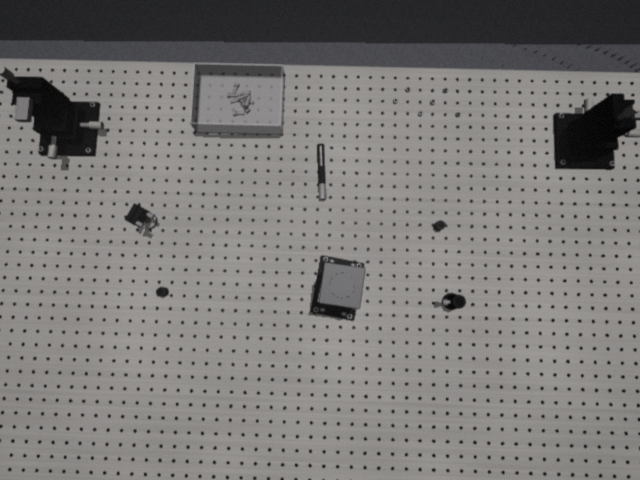

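Scene: stack lid at about (303,160), plate (305,230); tubes at (190,257) and (477,245); post holder (205,197), mount (500,297), torch (295,325). Top: lid about (342,286), tubes (438,226) and (162,292), post holder (453,301), mount (142,218), torch (322,172).

```bash
cat > h.py <<'E'
from bench import telemetry, camera, get_calibration, r
import cv2,numpy as np
from scipy.spatial.transform import Rotation as R
def ray(c,uv):
    f=240/np.tan(np.radians(c["fovy"])/2)
    d=np.array([(uv[0]-c["cx"])/f,-(uv[1]-c["cy"])/f,-1.])
    d=R.from_quat(c["rotation"]).apply(d); return np.array(c["xyz"]),d/np.linalg.norm(d)
def plane(c,uv,z):
    o,d=ray(c,uv); return o+d*(z-o[2])/d[2]
def proj(c,p):
    f=240/np.tan(np.radians(c["fovy"])/2)
    q=R.from_quat(c["rotation"]).inv().apply(np.array(p)-c["xyz"])
    return np.array([c["cx"]-f*q[0]/q[2],c["cy"]+f*q[1]/q[2]])
def tri(rs):
    A=sum(np.eye(3)-np.outer(d,d) for o,d in rs); b=sum((np.eye(3)-np.outer(d,d))@o for o,d in rs)
    p=np.linalg.solve(A,b); return p,[np.linalg.norm(np.cross(p-o,d)) for o,d in rs]
def blob(g,near,lo,hi,win=35,minarea=20,open_=0):
    m=np.zeros_like(g); u,v=map(int,near); s=np.s_[max(0,v-win):v+win,max(0,u-win):u+win]
    m[s]=((g[s]>=lo)&(g[s]<=hi))*255
    if open_: m=cv2.morphologyEx(m,cv2.MORPH_OPEN,np.ones((open_,open_),np.uint8))
    cs=[c for c in cv2.findContours(m,cv2.RETR_EXTERNAL,cv2.CHAIN_APPROX_NONE)[0] if cv2.contourArea(c)>=minarea]
    return min(cs,key=lambda c:abs(cv2.pointPolygonTest(c,near,True)) if cv2.pointPolygonTest(c,near,True)<0 else 0) if cs else None
def cen(c):
    m=cv2.moments(c); return np.array([m["m10"]/m["m00"],m["m01"]/m["m00"]])
E
python3 - <<'E'
from h import *
S,T=get_calibration("scene"),get_calibration("top")
s=cv2.imread("pics/scene0.png",0);t=cv2.imread("pics/top0.png",0)
for n,a,b in [("a",(190,257),(438,226)),("b",(477,245),(162,292))]:
    ca,cb=blob(s,a,0,60),blob(t,b,0,60)
    print(n,cv2.boundingRect(ca),cv2.boundingRect(cb),tri([ray(S,cen(ca)),ray(T,cen(cb))]),plane(T,cen(cb),.011),plane(S,cen(ca),.011))
print(t[286,310:375]); print(t[250:320,342]); 
c=cv2.vconcat([cv2.resize(t[240:340,280:400],(720,600),interpolation=3)])
cv2.imwrite("pics/c1.png",c)
cv2.imwrite("pics/c2.png",cv2.resize(s[140:260,240:380],(700,600),interpolation=3))
E
```

```text
a (185, 250, 12, 15) (432, 221, 14, 10) (array([ 0.62260475, -0.23364134,  0.01223271]), [np.float64(0.0004187759174371657), np.float64(0.00041877591743727196)]) [ 0.62291817 -0.234395    0.011     ] [ 0.6217169  -0.23377129  0.011     ]
b (471, 239, 12, 13) (157, 288, 11, 9) (array([0.48183881, 0.28866071, 0.01212798]), [np.float64(0.0008892768022458526), np.float64(0.0008892768022457316)]) [0.48202161 0.28812651 0.011     ] [0.48041135 0.28969185 0.011     ]
[149 135  91  69  35  24  22  24  23  28  47  80 108 113 109 110 112 111
 115 111 110 116 115 114 114 117 116 114 115 114 112 113 115 114 114 115
 112 115 114 115 114 112 113 109 104 112 113 112 113 115 113 106  98 124
 146 141 120 110 123 138 149 151 149 151 149]
[130 142 143 149 150 150 150 144 124  82  46  43  41  41  60  98 115 117
 115 114 115 115  98 103 114 115 115 117 115 116 114 115 116 113 114 113
 115 114 114 115 112 113 114 114 113 112 113 102 102 109 109 108 111 110
 106  95  56  22  16  15  14  20  41  60  59  41  18  21  53 111]
```

View pics/c1.png

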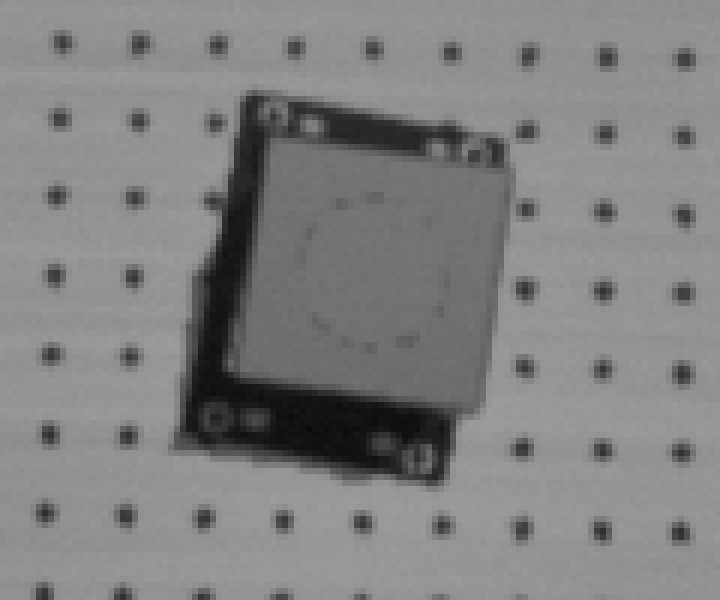

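View pics/c2.png

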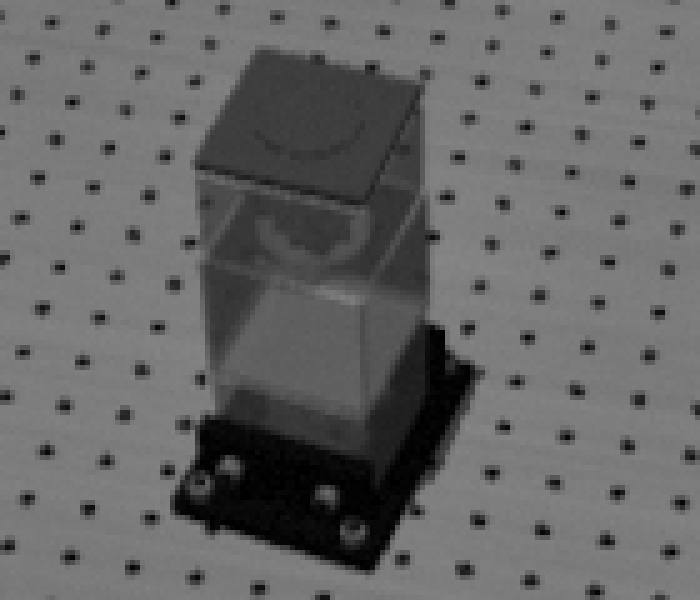

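Crops: lid corners in the top picture (crop/6) at (263,137),(512,165),(480,413),(228,380), plate corners about (245,92),(513,140),(437,485),(180,447); in the scene crop (/5) lid corners (362,205),(196,165),(262,50),(425,80).

```bash
python3 - <<'E'
from h import *
S,T=get_calibration("scene"),get_calibration("top")
tc=np.array([(263,137),(512,165),(480,413),(228,380)])/6-.4+[280,240]
sc=np.array([(362,205),(196,165),(262,50),(425,80)])/5-.4+[240,140]
P=[]
for a,b in zip(tc,sc):
    p,e=tri([ray(T,a),ray(S,b)]); P.append(p); print(p.round(4),round(e[0],4))
print("cen",np.mean(P,0))
def rect(q,n):
    q=np.array(q)[:,:2]; e=[q[0]-q[3],q[1]-q[2]]; w=[q[0]-q[1],q[3]-q[2]]
    print(n,q.mean(0),[np.degrees(np.arctan2(v[1],v[0])).round(1) for v in e],[np.degrees(np.arctan2(-v[0],v[1])).round(1) for v in w],[np.linalg.norm(v).round(4) for v in e+w])
rect(P,"lid tri"); rect([plane(T,a,.173) for a in tc],"top"); rect([plane(S,a,.173) for a in sc],"scene")
pc=np.array([(245,92),(513,140),(437,485),(180,447)])/6-.4+[280,240]
rect([plane(T,a,.008) for a in pc],"plate")
pc=np.array([(372,575),(175,512),(0,0),(480,372)])/5-.4+[240,140]
q=[plane(S,a,.008) for a in pc]; print(np.degrees(np.arctan2(*(q[0]-q[3])[[1,0]])),np.degrees(np.arctan2(-(q[0]-q[1])[0],(q[0]-q[1])[1])))
for n,a,b in[("holder",(453,301),(205,200)),("mount",(142,218),(500,297)),("torch",(322,172),(295,325))]: print(n,plane(T,a,.02),plane(S,b,.02))
s=telemetry.read_state(); print(R.from_quat(s["eef_rot"]).as_matrix().round(3))
E
```

```text
[ 0.5339 -0.0142  0.171 ] 0.0005
[ 0.528  -0.0764  0.1726] 0.0013
[ 0.4649 -0.0691  0.1727] 0.0014
[ 0.4716 -0.0062  0.1752] 0.0002
cen [ 0.49961926 -0.04147454  0.17289411]
lid tri [ 0.49961926 -0.04147454] [np.float64(-7.3), np.float64(-6.6)] [np.float64(-5.4), np.float64(-6.1)] [np.float64(0.0628), np.float64(0.0636), np.float64(0.0626), np.float64(0.0632)]
top [ 0.49970284 -0.04205179] [np.float64(-6.7), np.float64(-6.5)] [np.float64(-4.8), np.float64(-5.7)] [np.float64(0.0625), np.float64(0.0635), np.float64(0.0642), np.float64(0.0644)]
scene [ 0.49961878 -0.04081216] [np.float64(-6.4), np.float64(-6.7)] [np.float64(-7.3), np.float64(-3.8)] [np.float64(0.0674), np.float64(0.0636), np.float64(0.0614), np.float64(0.0611)]
plate [ 0.4987992  -0.04250962] [np.float64(-8.8), np.float64(-11.5)] [np.float64(-8.6), np.float64(-6.6)] [np.float64(0.1136), np.float64(0.1109), np.float64(0.0864), np.float64(0.0812)]
-9.70310978593207 -10.231947511655921
holder [ 0.48051367 -0.25774265  0.02      ] [ 0.48086143 -0.25429377  0.02      ]
mount [0.62064446 0.33329968 0.02      ] [0.59946781 0.33392151 0.02      ]
torch [ 0.72000041 -0.00832055  0.02      ] [ 0.7300467  -0.00236448  0.02      ]
[[ 0.963  0.27  -0.   ]
 [ 0.27  -0.963  0.001]
 [-0.    -0.001 -1.   ]]
```

```bash
cat >> h.py <<'E'
def go(x,y,z,yaw,s=None):
    s=s or telemetry.read_state(); R0=R.from_quat(s["eef_rot"]); a=np.radians(yaw)
    c,n=np.cos(a),np.sin(a); R1=R.from_matrix(np.array([[c,n,0],[n,-c,0],[0,0,-1.]]))
    print("row",(np.degrees((R0.inv()*R1).as_rotvec())/5).round(2),(R0.inv().apply(np.array([x,y,z])-s["ee_pos"])/.04).round(3))
E
python3 -c "
from h import *
go(.4996,-.0417,.25,83.7)"
```

```text
row [-1.00e-02 -1.00e-02 -1.36e+01] [ 11.742 -11.236  -0.856]
```

Call:
drive_tool(series=[0,0,-5,3,-3,-0.86,1,0,0,-13.6,11.74,-11.24,-0.86,1,0,0,-13.6,11.74,-11.24,-0.86,1,0,0,-13.6,11.74,-11.24,-0.86,1,0,0,-13.6,11.74,-11.24,-0.86,1,0,0,-13.6,11.74,-11.24,-0.86,1,0,0,-13.6,11.74,-11.24,-0.86,1,0,0,-13.6,11.74,-11.24,-0.86,1,0,0,-13.6,11.74,-11.24,-0.86,1,0,0,-13.6,11.74,-11.24,-0.86,1])

```text
time: 0.93
ee_pos: [0.3803, -0.2418, 0.2403]
eef_rot: [0.743, 0.67, -0.0, 0.0]
ft_force: [1.0, -0.9, 0.4]
width: 0.0868
grip_force: 0.0
```

```bash
python3 -c "
from h import *
go(.4996,-.0417,.25,83.7)"
```

```text
row [-0.    0.    0.08] [ 5.283  2.45  -0.246]
```

Call:
drive_tool(series=[0,0,0,5.28,2.45,-0.25,1,0,0,0,5.28,2.45,-0.25,1,0,0,0,5.28,2.45,-0.25,1,0,0,0,5.28,2.45,-0.25,1,0,0,0,5.28,2.45,-0.25,1,0,0,0,5.28,2.45,-0.25,1,0,0,0,5.28,2.45,-0.25,1,0,0,0,5.28,2.45,-0.25,1])

```text
time: 1.6
ee_pos: [0.5008, -0.0431, 0.2499]
eef_rot: [0.744, 0.668, -0.0, -0.001]
ft_force: [0.2, -0.7, -0.1]
width: 0.0868
grip_force: 0.0
```

```bash
python3 -c "
from h import *
c=get_calibration('wrist'); im=camera('wrist'); cv2.imwrite('pics/w1.png',im[:,:,::-1]); import pickle; pickle.dump(c,open('w1.pkl','wb'))
s=telemetry.read_state(); print(s['ee_pos'],s['joint_positions'])
print(c['xyz'],R.from_quat(c['rotation']).as_matrix()[:,2])
go(.4996,-.0417,.151,83.7)"
```

```text
[ 0.50034916 -0.04470904  0.24984765] [ 0.68468658  0.09635495 -0.72277259  1.69372318  0.06482543  1.37682137
 -0.15781446]
[0.5082786  0.026669   0.41819304] [0.0281802  0.26078565 0.96498535]
row [-0.01  0.    0.01] [ 0.073 -0.025  2.471]
```

View pics/w1.png

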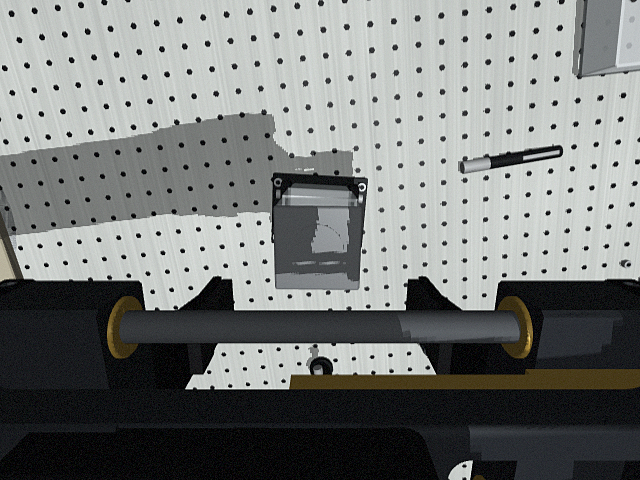

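Wrist picture: lid corners near (274,205),(363,206),(359,290),(275,288); torch and the post holder are clear of it. Refine centre and angle by this view.

```bash
python3 -c "
from h import *
import pickle; c=pickle.load(open('w1.pkl','rb')); q=np.array([plane(c,a,.173) for a in [(274,205),(363,206),(359,290),(275,288)]])[:,:2]
print(q.round(4),q.mean(0)); e=[q[1]-q[0],q[2]-q[3],q[0]-q[3],q[1]-q[2]]
print([(np.degrees(np.arctan2(v[1],v[0])).round(1),np.linalg.norm(v).round(4)) for v in e])
p=np.array([plane(c,a,.01) for a in [(274,174),(367,178)]]);v=(p[1]-p[0])[:2];print(p,np.degrees(np.arctan2(v[1],v[0])),np.linalg.norm(v))
go(.4996,-.0417,.151,83.7)"
```

```text
[[ 0.4722 -0.008 ]
 [ 0.5346 -0.0154]
 [ 0.5269 -0.0788]
 [ 0.4641 -0.0704]] [ 0.49946277 -0.04315263]
[(np.float64(-6.8), np.float64(0.0629)), (np.float64(-7.6), np.float64(0.0633)), (np.float64(82.6), np.float64(0.0629)), (np.float64(83.0), np.float64(0.0638))]
[[ 0.45329444  0.00442178  0.01      ]
 [ 0.5591672  -0.01152461  0.01      ]] -8.565416475037807 0.10706692891039563
row [-0.01  0.    0.01] [ 0.073 -0.025  2.471]
```

Call:
drive_tool(series=[0,0,0.1,0.06,-0.02,1,1,0,0,0.1,0.06,-0.02,1.8,1,0,0,0.1,0.06,-0.02,2.47,1,0,0,0.1,0.06,-0.02,2.47,1,0,0,0.1,0.06,-0.02,2.47,1])

```text
time: 2.07
ee_pos: [0.499, -0.0434, 0.1511]
eef_rot: [0.748, 0.663, -0.001, -0.001]
ft_force: [0.7, 0.5, 0.9]
width: 0.0872
grip_force: 0.0
```

```bash
python3 -c "
from h import *
s=telemetry.read_state();print(s['ee_pos'],s['ft_force'])
go(.4996,-.0422,.151,83.2)"
```

```text
[ 0.4990363  -0.04338935  0.15114646] [0.70343023 0.53397796 0.89597539]
row [-0.03  0.   -0.02] [0.031 0.01  0.004]
```

Call:
drive_tool(series=[0,0,0,0.03,0,0,-1,0,0,0,0.03,0,0,-1,0,0,0,0.03,0,0,-1,0,0,0,0.03,0,0,-1,0,0,0,0.03,0,0,-1,0,0,0,0.03,0,0,-1], grip_force=20)

```text
time: 2.57
ee_pos: [0.5006, -0.0411, 0.1523]
eef_rot: [0.748, 0.664, 0.0, 0.001]
ft_force: [-1.3, -0.6, 5.8]
width: 0.0637
grip_force: 20.0
```

Call:
drive_tool(series=[0,0,-1,0,0,0,-1,0,0,-2,0,0,0,-1,0,0,-3,0,0,0,-1,0,0,-4,0,0,0,-1,0,0,-5,0,0,0,-1,0,0,-6,0,0,0,-1,0,0,-7,0,0,0,-1])

```text
time: 3.15
ee_pos: [0.5007, -0.0412, 0.1523]
eef_rot: [0.512, 0.859, 0.0, 0.001]
ft_force: [-0.6, -1.5, 5.7]
width: 0.0638
grip_force: 20.0
```

Call:
drive_tool(series=[0,0,-1,0,0,0,-1,0,0,-2,0,0,0,-1,0,0,-3,0,0,0,-1,0,0,-4,0,0,0,-1,0,0,-5,0,0,0,-1,0,0,-6,0,0,0,-1,0,0,-7,0,0,0,-1,0,0,-7.4,0,0,0,-1,0,0,-7.4,0,0,0,-1,0,0,-7.4,0,0,0,-1])

```text
time: 3.98
ee_pos: [0.5002, -0.0419, 0.1524]
eef_rot: [0.215, 0.977, -0.001, 0.0]
ft_force: [-4.6, -2.7, 9.6]
width: 0.0639
grip_force: 20.0
```

```bash
python3 -c "
from h import *
s=telemetry.read_state();print(s['ee_pos'],s['ft_force'],s['torque'],s['joint_positions'],s['width'])
cv2.imwrite('pics/w2.png',camera('wrist')[:,:,::-1])
go(.4996,-.0422,.151,155)"
```

```text
[ 0.50021309 -0.04186036  0.15237891] [-4.55554153 -2.72972378  9.6422147 ] [-0.48218754  0.97208592  0.02231865] [ 0.77969723  0.20028749 -0.86145695  1.82768542  0.16518515  1.1873031
  1.0031322 ] 0.06394571764394485
row [-0.02  0.01  0.03] [ 0.01  -0.013  0.034]
```

View pics/w2.png

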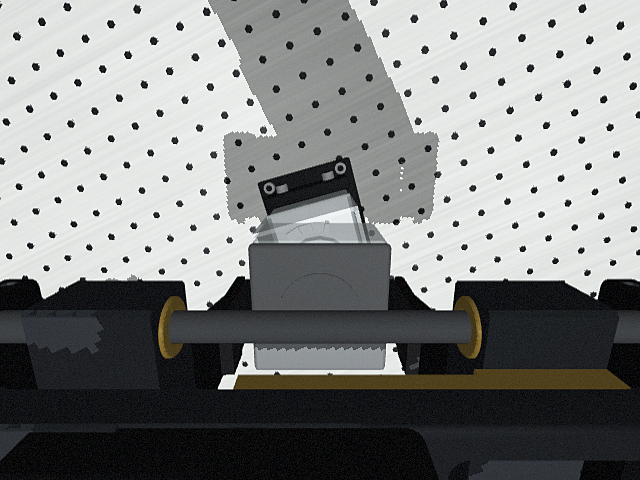

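The wrist view shows the jar (249–389, 243–369) still held and turned some 70° against the plate (corners at (262,185),(350,160)). Lift.

Call:
drive_tool(series=[0,0,0,0,0,-0.15,-1,0,0,0,0,0,-0.4,-1,0,0,0,0,0,-0.8,-1,0,0,0,0,0,-1.3,-1,0,0,0,0,0,-1.8,-1,0,0,0,0,0,-1.8,-1,0,0,0,0,0,-1.8,-1])

```text
time: 4.62
ee_pos: [0.5009, -0.0408, 0.2247]
eef_rot: [0.215, 0.977, -0.0, 0.001]
ft_force: [-0.8, 0.2, -2.1]
width: 0.0637
grip_force: 20.0
```

```bash
python3 -c "
from h import *
s=telemetry.read_state();print(s['ee_pos'],s['ft_force'],s['torque'],s['width'])
cv2.imwrite('pics/s2.png',cv2.resize(camera('scene')[100:280,200:440,::-1],(800,600),interpolation=3))
go(.50,.15,.22,155)
go(.50,.15,.044,155)"
```

```text
[ 0.500854   -0.0408437   0.22469054] [-0.78636557  0.22538244 -2.06434405] [ 0.0730612  -0.07997498 -0.03471968] 0.06365688698760533
row [-0.    0.01  0.04] [2.007 4.331 0.087]
row [-0.    0.01  0.04] [2.009 4.331 4.487]
```

View pics/s2.png

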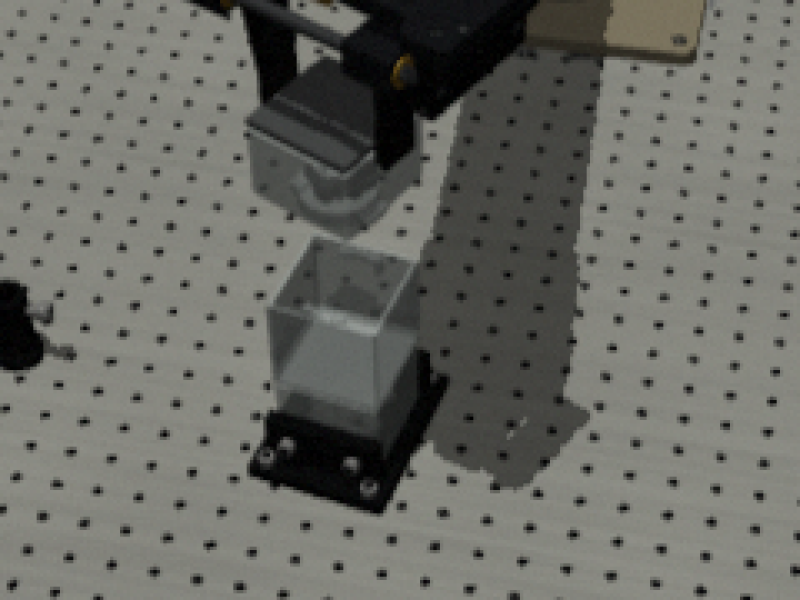

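The crop shows the jar held clear above the open middle jar (mouth around (345,275) in the crop). Carry it to y = 0.15.

Call:
drive_tool(series=[0,0,0,0.5,1,0,-1,0,0,0,0.9,2,0,-1,0,0,0,1.4,3,0.1,-1,0,0,0,2,4.33,0.1,-1,0,0,0,2,4.33,1,-1,0,0,0,2,4.33,2,-1,0,0,0,2,4.33,3,-1,0,0,0,2,4.33,3.9,-1,0,0,0,2,4.33,4.3,-1,0,0,0,2,4.33,4.3,-1])

```text
time: 5.5
ee_pos: [0.4967, 0.1489, 0.0467]
eef_rot: [0.214, 0.977, -0.001, -0.004]
ft_force: [-0.4, -0.1, -1.4]
width: 0.064
grip_force: 20.0
```

Call:
drive_tool(series=[0,0,0,0,0,0.1,-1,0,0,0,0,0,0.2,-1,0,0,0,0,0,0.2,-1])

```text
time: 5.75
ee_pos: [0.5008, 0.1499, 0.044]
eef_rot: [0.215, 0.977, 0.0, 0.001]
ft_force: [-0.2, -0.2, -1.5]
width: 0.0636
grip_force: 20.0
```

Call:
drive_tool(series=[0,0,0,0,0,0.03,-1,0,0,0,0,0,0.05,-1,0,0,0,0,0,0.05,-1])

```text
time: 6.0
ee_pos: [0.501, 0.1498, 0.0424]
eef_rot: [0.215, 0.977, 0.0, 0.001]
ft_force: [0.3, -1.0, 4.0]
width: 0.064
grip_force: 20.0
```

Call:
drive_tool(series=[0,0,0,0,0,0,0.6,0,0,0,0,0,0,1,0,0,0,0,0,0,1,0,0,0,0,0,0,1,0,0,0,0,0,0,1])

```text
time: 6.42
ee_pos: [0.5002, 0.1498, 0.0415]
eef_rot: [0.215, 0.977, -0.0, -0.0]
ft_force: [-0.8, -0.8, -0.1]
width: 0.0848
grip_force: 0.0
```

Call:
drive_tool(series=[0,0,0,0,0,-0.5,1,0,0,0,0,0,-1.5,1,0,0,0,0,0,-2.5,1,0,0,0,0,0,-3,1,0,0,0,0,0,-3,1])

```text
time: 6.83
ee_pos: [0.5025, 0.151, 0.1662]
eef_rot: [0.215, 0.977, 0.001, 0.003]
ft_force: [-0.1, 0.1, 0.4]
width: 0.087
grip_force: 0.0
```

```bash
python3 -c "
from h import *
s=telemetry.read_state();print(s['time'],s['ee_pos'],s['ft_force'],s['width'],s['joint_positions'])
cv2.imwrite('pics/t3.png',camera('top')[:,:,::-1]);cv2.imwrite('pics/s3.png',camera('scene')[:,:,::-1])
s['ee_pos']=np.array([.5010,.1498,.1624])
go(.4820,.2885,.10,160)
go(.4820,.2885,.0310,160)"
```

```text
6.8333 [0.50248358 0.15098168 0.16619272] [-0.12411444  0.13669941  0.42372792] 0.08702600102390066 [ 0.48680284  0.27567362 -0.98796381  1.75794284  0.24588371  1.23219369
  0.57293824]
row [ 0.    0.02 -0.97] [1.883 2.953 1.547]
row [ 0.    0.02 -0.97] [1.886 2.953 3.272]
```

View pics/s3.png

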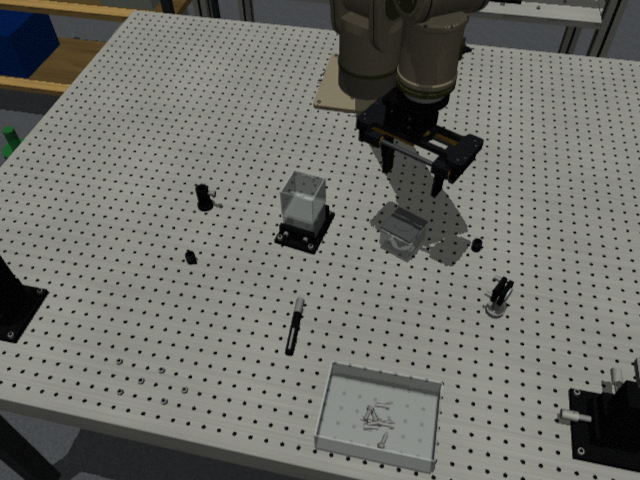

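The jar stands upright, let go, at (402,230); the middle jar is open at (303,190); tube b still at (477,245). Go for tube b.

Call:
drive_tool(series=[0,0,-0.97,0.7,1,0,0.3,0,0,-0.97,1.3,2,0,0,0,0,-0.97,1.88,2.95,0.5,0,0,0,-0.97,1.88,2.95,1.5,0,0,0,-0.97,1.88,2.95,2.4,0,0,0,-0.97,1.88,2.95,2.4,0,0,0,-0.97,1.88,2.95,2.4,0])

```text
time: 7.52
ee_pos: [0.4794, 0.2876, 0.0629]
eef_rot: [0.173, 0.985, -0.002, -0.003]
ft_force: [0.1, -0.5, 1.2]
width: 0.0489
grip_force: 0.0
```

```bash
python3 -c "
from h import *
c=get_calibration('wrist');cv2.imwrite('pics/w4.png',camera('wrist')[:,:,::-1])
s=telemetry.read_state();print(s['time'],s['ee_pos'],s['width'],proj(c,[.482,.2885,.022]),proj(c,[.482,.2885,0]))
go(.4820,.2885,.027,160)"
```

```text
7.5667 [0.48104686 0.28808289 0.06522033] 0.04690475339589055 [324.74802909 269.16724457] [324.4343675  258.73765068]
row [-0.01 -0.02  0.01] [-0.021  0.019  0.955]
```

View pics/w4.png

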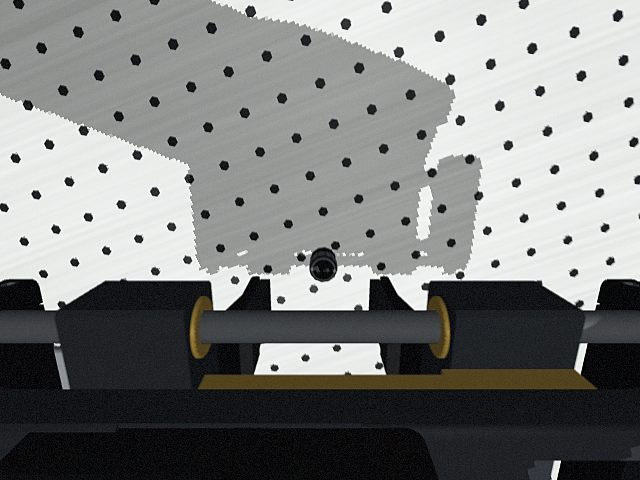

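Tube b sits at (322,265), where predicted (324,264), centred between the fingers (265 and 372). Descend and grip.

Call:
drive_tool(series=[0,0,0,0,0.02,0.5,0,0,0,0,0,0.02,0.9,0,0,0,0,0,0.02,0.95,0,0,0,0,0,0.02,0.95,-1,0,0,0,0,0.02,0.95,-1,0,0,0,0,0.02,0.95,-1,0,0,0,0,0.02,0.95,-1,0,0,0,0,0.02,0.95,-1,0,0,0,0,0.02,0.95,-1], grip_force=10)

```text
time: 8.32
ee_pos: [0.482, 0.2893, 0.028]
eef_rot: [0.173, 0.985, 0.0, 0.0]
ft_force: [0.2, -0.7, -0.4]
width: 0.0114
grip_force: 0.0
```

```bash
python3 -c "
from h import *
s=telemetry.read_state();print(s['time'],s['ee_pos'],s['width'],s['grip_force'],r.tips_ahead)
w=camera('wrist')[200:350,220:420,::-1]; q=camera('scene')[180:330,400:600,::-1]
cv2.imwrite('pics/w5.png',cv2.resize(np.hstack([w,q]),(800,300),interpolation=3))"
```

```text
8.3167 [0.48204055 0.28928327 0.02795342] 0.011442949182885789 0.0 0.022
```

View pics/w5.png

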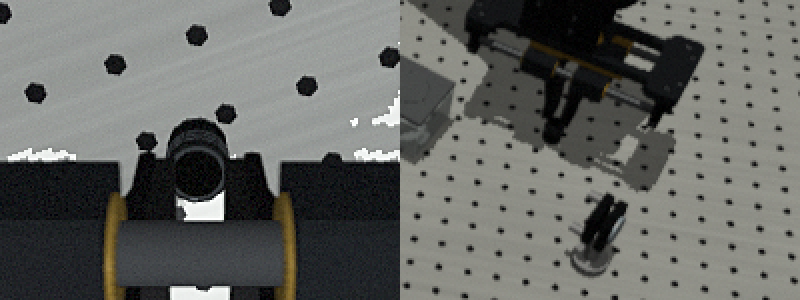

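Left half (wrist, 2x): the tube's ring is at about (318,287) full-picture, in front of the closing fingers; right half (scene): the tube is still at (477,245). So it was not gripped; find the offset numerically.

```bash
python3 -c "
from h import *
c=get_calibration('wrist'); s=telemetry.read_state()
g=cv2.cvtColor(camera('wrist'),cv2.COLOR_RGB2GRAY)
print(s['width'],s['grip_force'])
T=R.from_quat(s['eef_rot'])
for z in(.022,.028,.04,.05):
  p=plane(c,(318.5,287.5),z); print(z,p,(T.inv().apply(p-s['ee_pos'])*1000).round(1))
for q in [(0,.0057,.022),(0.0095,.0057,.022),(0.0095,.0057,0),(0,.0057,0)]: print(q,proj(c,T.apply(q)+s['ee_pos']))
print(proj(c,[.482,.2885,.022]))
"
```

```text
0.004775188387539916 0.0
0.022 [0.48148015 0.28734147 0.022     ] [-0.3 -1.9  5.6]
0.028 [0.47916294 0.28820667 0.028     ] [ 2.2 -1.9 -0.4]
0.04 [0.47452851 0.28993707 0.04      ] [  7.1  -1.9 -12.4]
0.05 [0.47066648 0.29137907 0.05      ] [ 11.3  -1.8 -22.4]
(0, 0.0057, 0.022) [331.75776946 276.2217577 ]
(0.0095, 0.0057, 0.022) [331.90525207 260.60154881]
(0.0095, 0.0057, 0) [333.35641647 273.92483708]
(0, 0.0057, 0) [333.17163187 291.19231138]
[320.8708878 287.6622108]
```

Call:
drive_tool(series=[0,0,0,0,0,0,-1,0,0,0,0,0,0,-1,0,0,0,0,0,0,-1])

```text
time: 8.72
ee_pos: [0.4817, 0.2892, 0.0274]
eef_rot: [0.173, 0.985, -0.0, -0.0]
ft_force: [-0.4, -0.4, -1.0]
width: 0.0008
grip_force: 0.0
```

Call:
drive_tool(series=[0,0,0,0,0,-0.5,-0.5,0,0,0,0,0,-1,0,0,0,0,0,0,-2,0,0,0,0,0,0,-2.5,0,0,0,0,0,0,-2.5,0,0,0,0,0,0,-2.5,0,0,0,0,0,0,-2.5,0,0,0,0,0,0,-2.5,0])

```text
time: 9.38
ee_pos: [0.4813, 0.2887, 0.1263]
eef_rot: [0.173, 0.985, -0.001, -0.001]
ft_force: [-0.2, 0.3, -0.4]
width: 0.0412
grip_force: 0.0
```

```bash
python3 -c "
from h import *
s=telemetry.read_state();c=get_calibration('wrist');w=camera('wrist');q=camera('scene')
cv2.imwrite('pics/w6.png',w[:,:,::-1]);cv2.imwrite('pics/s6.png',q[:,:,::-1])
print(s['time'],s['ee_pos'],s['width'])
S=get_calibration('scene');gw=cv2.cvtColor(w,cv2.COLOR_RGB2GRAY);gs=cv2.cvtColor(q,cv2.COLOR_RGB2GRAY)
a=proj(c,[.482,.2885,.011]);print('pred',a,proj(S,[.482,.2885,.011]))
for g,n in((gw,a),(gs,(477,245))):
  b=blob(g,(float(n[0]),float(n[1])),0,45,40,60)
  if b is not None: print(cv2.boundingRect(b),cen(b),cv2.contourArea(b),cv2.minAreaRect(b))
b=blob(gw,(float(a[0]),float(a[1])),0,45,40,60)
d=blob(gs,(477,245),0,45,40,60)
print(tri([ray(c,cen(b)),ray(S,cen(d))]))
# vertical dark profile
for u in range(230,420,8): print(u,''.join('#' if gw[v,u]<45 else '.' for v in range(230,330,3)))
"
```

```text
9.3833 [0.4812973  0.28870349 0.12628895] 0.04115342903720151
pred [321.51490331 237.91331882] [475.70145939 245.5805679 ]
(310, 226, 21, 18) [319.71919192 232.87272727] 165.0 ((320.8377380371094, 233.53207397460938), (21.500329971313477, 15.234519004821777), 10.619654655456543)
(472, 237, 12, 15) [476.5330033  244.48019802] 101.0 ((477.5, 244.0), (14.0, 11.0), 90.0)
(array([0.47780286, 0.28927599, 0.00995346]), [np.float64(0.0008097472271406747), np.float64(0.0008097472271406559)])
230 ...........................##.....
238 ...........................#......
246 ........................####......
254 ....................########......
262 ................############......
270 .................###########......
278 ......................######......
286 ...........................##.....
294 ...........................#......
302 .#.........................#......
310 .###.......................#......
318 #.##.......................#......
326 ###........................#......
334 ..........................##......
342 ...........................#......
350 ...........................#......
358 ...........................#......
366 .................###########......
374 ................############......
382 ..................##########......
390 .......................######.....
398 .........................###......
406 ...........................#......
414 ..................######...##.....
```

Call:
drive_tool(series=[0,0,0,0,0,1,0,0,0,0,0,0,2,0,0,0,0,0,0,2.4,0,0,0,0,0,0,2.55,0,0,0,0,0,0,2.55,0,0,0,0,0,0,2.55,0])

```text
time: 9.98
ee_pos: [0.4821, 0.2898, 0.0262]
eef_rot: [0.173, 0.985, 0.0, 0.0]
ft_force: [1.1, -0.6, -0.6]
width: 0.0437
grip_force: 0.0
```

Call:
drive_tool(series=[0,0,0,0,0,0.05,0,0,0,0,0,0,0.1,0,0,0,0,0,0,0.1,0])

```text
time: 10.23
ee_pos: [0.4823, 0.2893, 0.0221]
eef_rot: [0.173, 0.985, 0.0, 0.001]
ft_force: [0.4, 0.3, 0.5]
width: 0.0439
grip_force: 0.0
```

Call:
drive_tool(series=[0,0,0,0,0,0.05,0,0,0,0,0,0,0.1,0,0,0,0,0,0,0.1,0])

```text
time: 10.48
ee_pos: [0.4818, 0.289, 0.0172]
eef_rot: [0.173, 0.985, -0.0, -0.0]
ft_force: [0.5, -0.5, 0.4]
width: 0.0439
grip_force: 0.0
```

Call:
drive_tool(series=[0,0,0,0,0,0.05,0,0,0,0,0,0,0.1,0,0,0,0,0,0,0.1,0])

```text
time: 10.73
ee_pos: [0.4816, 0.2891, 0.013]
eef_rot: [0.173, 0.985, -0.0, -0.0]
ft_force: [-0.4, -0.1, -0.2]
width: 0.0436
grip_force: 0.0
```

Call:
drive_tool(series=[0,0,0,0,0,0,-1,0,0,0,0,0,0,-1,0,0,0,0,0,0,-1,0,0,0,0,0,0,-1,0,0,0,0,0,0,-1,0,0,0,0,0,0,-1], grip_force=8)

```text
time: 11.23
ee_pos: [0.4818, 0.2892, 0.0135]
eef_rot: [0.173, 0.985, -0.0, 0.0]
ft_force: [-0.7, -0.8, 0.3]
width: 0.0164
grip_force: 8.0
```

Call:
drive_tool(series=[0,0,0,0,0,0,-0.2,0,0,0,0,0,0,-0.2,0,0,0,0,0,0,-0.2,0,0,0,0,0,0.05,-0.2,0,0,0,0,0,0.1,-0.2,0,0,0,0,0,0.1,-0.2])

```text
time: 11.73
ee_pos: [0.4816, 0.289, 0.009]
eef_rot: [0.173, 0.985, -0.0, -0.0]
ft_force: [0.2, -0.3, -0.1]
width: 0.034
grip_force: 0.0
```

```bash
python3 -c "
from h import *
s=telemetry.read_state();c=get_calibration('wrist');w=camera('wrist')
print(s['time'],s['ee_pos'],s['width'],s['ft_force'],c['xyz'])
T=R.from_quat(s['eef_rot']);y=s['width']/2
for q in [(.0095,y,.022),(.0095,y,0),(0,y,.022),(-.0095,y,.022)]: print(q,proj(c,T.apply(q)+s['ee_pos']))
print(proj(c,[.482,.2885,.022]),proj(c,[.482,.2885,.0]))
g=cv2.cvtColor(w,cv2.COLOR_RGB2GRAY)
for v in range(240,330,3): print(v,' '.join('%3d'%g[v,u] for u in range(276,366,4)))
"
```

```text
11.7333 [0.48158474 0.28902531 0.00897018] 0.03404010673709275 [ 0.2452362  -0.29777086 -0.10975636] [0.41416395 0.31223795 0.17720933]
(0.0095, 0.017020053368546374, 0.022) [351.74207557 260.59958914]
(0.0095, 0.017020053368546374, 0) [355.54997642 273.92791508]
(0, 0.017020053368546374, 0.022) [351.34761777 276.22224044]
(-0.0095, 0.017020053368546374, 0.022) [350.96278395 291.46373044]
[321.653581   302.92377736] [321.45720424 285.67167496]
240   6 171 151 156 156 152 155 154 163 158 156 158 156 158 158 157 157 156 158 160 158 160 153
243  27 159 151 152 154 155 161 157 155 158 156 156 157 158 157 155 157 160 157 159 156 155 155
246   1 156 153 153 161 160 153 153 153 154 155 160 149 152 159 159 159 155 155 156 155 160 155
249 152 156 158 158 156 150 153 157 159 156 152 154 160 157 158 156 158 153 159 159 156 157 156
252 158 157 155 155 153 158 156 154 152 154 165 160 161 157 158 155 157 152 153 151 151 154 161
255 155 155 155 156 156 153 155 155 161 158 155 155 159 157 154 152 155 155 156 158 158 160 153
258 156 156 154 153 151 160 154 153 158 157 152 150 153 152 157 157 157 153 
[... 1527 characters left out ...]
 155 140  24  24  14   0  21
309  22  12  11 171 168 172 164   9  40   8   6   1   9   4  69 175 169 180  22  26  18   3  16
312  42  42  41  40  45  35  41  46  39  46  45  39  49  44  39  33  38  46  35  39  43  40  41
315  48  59  52  56  52  52  57  53  49  52  56  51  54  55  56  53  52  49  53  54  57  46  55
318  60  57  59  58  57  57  61  57  61  58  59  57  56  67  59  55  56  56  55  58  57  59  62
321  59  59  58  65  58  62  60  63  66  61  67  61  65  63  60  62  62  61  63  64  57  63  60
324  62  68  69  65  69  69  60  68  68  63  66  67  65  67  69  65  65  68  72  68  72  62  70
327  74  65  70  70  67  68  64  65  66  67  65  72  69  74  63  66  71  65  65  68  66  67  68
```

Call:
drive_tool(series=[0,0,0,0,0,-0.7,-0.2,0,0,10,0,0,-0.7,-0.2,0,0,20,0,0,-0.7,-0.2,0,0,20,0,0,-0.7,-0.2,0,0,20,0,0,-0.7,-0.2,0,0,20,0,0,-0.7,-0.2,0,0,20,0,0,-0.7,-0.2,0,0,20,0,0,-0.7,-0.2,0,0,20,0,0,-0.7,-0.2,0,0,20,0,0,-0.7,-0.2])

```text
time: 12.62
ee_pos: [0.4817, 0.2893, 0.0375]
eef_rot: [0.674, 0.739, 0.0, 0.0]
ft_force: [0.8, 1.0, -0.3]
width: 0.0346
grip_force: 0.0
```

```bash
python3 -c "
from h import *
s=telemetry.read_state();print(s['time'],s['ee_pos'],s['joint_positions']);go(.4820,.2885,.0,60)"
```

```text
12.6167 [0.48174955 0.28925974 0.03747895] [-0.03905776  0.46165586 -0.70534012  1.78868191  0.34612163  1.0184743
 -0.78605993]
row [0.   0.   7.05] [-0.019  0.004  0.937]
```

Call:
drive_tool(series=[0,0,7,0,0,0,-0.2,0,0,7,0,0,0,-0.2,0,0,7,0,0,0,-0.2,0,0,7,0,0,0,-0.2,0,0,7,0,0,0,-0.2,0,0,7,0,0,0.3,-0.2,0,0,7,0,0,0.6,-0.2,0,0,7,0,0,0.85,-0.2,0,0,7,0,0,0.85,-0.2])

```text
time: 13.37
ee_pos: [0.4801, 0.2881, 0.0003]
eef_rot: [0.863, 0.506, -0.002, -0.0]
ft_force: [-0.2, 0.1, -0.2]
width: 0.0345
grip_force: 0.0
```

Call:
drive_tool(series=[0,0,0,0,0,0.06,-0.2,0,0,0,0,0,0.12,-0.2,0,0,0,0,0,0.12,-0.2])

```text
time: 13.62
ee_pos: [0.4818, 0.2892, -0.0016]
eef_rot: [0.863, 0.505, -0.0, -0.0]
ft_force: [0.1, 0.8, 0.0]
width: 0.0348
grip_force: 0.0
```

No contact even here, so the fingertips stand about 30 mm higher than stated; grip now.

Call:
drive_tool(series=[0,0,0,0,0,0,-1,0,0,0,0,0,0,-1,0,0,0,0,0,0,-1,0,0,0,0,0,0,-1,0,0,0,0,0,0,-1], grip_force=10)

```text
time: 14.03
ee_pos: [0.482, 0.2893, -0.0011]
eef_rot: [0.863, 0.504, 0.0, 0.0]
ft_force: [-0.3, -1.1, 1.3]
width: 0.0175
grip_force: 10.0
```

Call:
drive_tool(series=[0,0,0,0,0,-0.3,-1,0,0,0,0,0,-1,-1,0,0,0,0,0,-2,-1,0,0,0,0,0,-3,-1,0,0,0,0,0,-4,-1,0,0,0,0,0,-5,-1,0,0,0,0,0,-5,-1,0,0,0,0,0,-5,-1])

```text
time: 14.7
ee_pos: [0.4827, 0.2901, 0.202]
eef_rot: [0.863, 0.504, 0.003, 0.0]
ft_force: [-0.2, -0.1, -1.2]
width: 0.0176
grip_force: 10.0
```

```bash
python3 -c "
from h import *
s=telemetry.read_state();c=get_calibration('wrist');w=camera('wrist')
print(s['time'],s['ee_pos'],s['width'],s['grip_force'],s['ft_force'])
g=cv2.cvtColor(w,cv2.COLOR_RGB2GRAY)
for v in range(240,312,3): print(v,' '.join('%3d'%g[v,u] for u in range(276,366,4)))
t=cv2.cvtColor(camera('top'),cv2.COLOR_RGB2GRAY);cv2.imwrite('pics/t7.png',t)
print(cv2.boundingRect(blob(t,(162,292),0,60)))
# jar mouth
q=camera('scene');cv2.imwrite('pics/s7.png',q[:,:,::-1])
go(.4996,-.0422,.20,81)
"
```

```text
14.7 [0.48274592 0.29014809 0.20198362] 0.017569341923388816 9.999943524599075 [-0.18421862 -0.08105779 -1.20262597]
240 135 134 132 134 134 131 135 136 138 136 133 134 134 130 132 133 132 134 150  96 219 223 219
243 118 119 137 134 139 136  25 138 133 204 178 117 114 127 132 127 135 127  25   1 221 217 217
246 222 232 129 127 131 137   4 126 123 221 225 221 222 228 115 112 119 117 130 125 218 219 223
249 221 224 226 225 225 231 227 219 229 223 225 220 216 220 225 221 216 223 220 223 221 218 220
252 221 240 223 220 219 224 218 214 222 221 224 224 214  95  43 220 211 222 216 217 220 224 219
255 227  38 232 219 222 218 223 216 221 226 221 220 216 212 123 215 219 221 221 220 219 211 220
258 221  95 226 223 218 218 223 219 218 223 221 220 223 214 216 222 221 213 220 216 214 239 225
261 222 221 224 222 221 221 219 221 226 187 224 221 225 216 220 217 215 217 221 219 221  42 209
264 215 214 222 217 223 218 215 223 181  31 221 220 219 219 216 214 218 220 216 221 216 185 225
267 218 223 219 221 223 219 223 218 222 220 217 228 222 226 214 220 222 217 212 221 219 218 218
270 219 216 212 222 228
[... 686 characters left out ...]
28  53  11  27  24  28  42 163  10  13   2  21   3 178 126
294 221   0   0   1   8  26  17  40  29  36  10   3  18  20  52   4   9  18  13  13  11  26 129
297 153  10   0   1  14  10  10  37  17  19  24  40  18  11  30  48  18  21  21  15   6   5 147
300  13   5   2  18   9  23  17  41   5  54  28  18  45  50  20  41  17  14   8  10  16  12   0
303   0   3  12   6   4  22  20   1  51   8   0   3   9   2  56  24  23  16  12  19   4   4   0
306   0  15  11   3  15  10   5  31  10  10   2  17   1  15  37  20  13  23  25   1   6   4   5
309   0   6   0  14  14   1   0  52   8  12   4   1   0   0   0  36  10   8  15   6   5  14   7
(127, 257, 11, 28)
row [-0.01  0.02 -4.08] [-6.981  4.464 -0.05 ]
```

```bash
python3 -c "
from h import *
go(.5122,-.0434,.20,171)
"
```

```text
row [-2.000e-02  0.000e+00 -2.208e+01] [-6.852  4.753 -0.05 ]
```

Call:
drive_tool(series=[0,0,-2,-1,0.7,-0.03,-1,0,0,-22.1,-6.85,4.75,-0.03,-1,0,0,-22.1,-6.85,4.75,-0.03,-1,0,0,-22.1,-6.85,4.75,-0.03,-1,0,0,-22.1,-6.85,4.75,-0.03,-1,0,0,-22.1,-6.85,4.75,-0.03,-1,0,0,-22.1,-6.85,4.75,-0.03,-1,0,0,-22.1,-6.85,4.75,-0.03,-1,0,0,-22.1,-6.85,4.75,-0.03,-1,0,0,-22.1,-6.85,4.75,-0.03,-1])

```text
time: 15.68
ee_pos: [0.5117, -0.05, 0.1981]
eef_rot: [0.473, 0.881, -0.002, -0.001]
ft_force: [0.2, -1.0, 0.3]
width: 0.0174
grip_force: 10.0
```

```bash
python3 -c "
from h import *
go(.5122,-.0434,.20,171);print(telemetry.read_state()['joint_positions'])
"
```

```text
row [-0.04 -0.02 -9.48] [ 0.13   0.102 -0.047]
[ 0.46668247  0.13589281 -0.49603235  1.7511423   0.06929669  1.27464034
  0.54036177]
```

Call:
drive_tool(series=[0,0,-9.4,0,0,0,-1,0,0,-9.4,0,0,0,-1,0,0,-9.4,0,0,0,-1,0,0,-9.4,0,0,0,-1,0,0,-9.4,0,0,0,-1,0,0,-9.4,0,0,0,-1,0,0,-9.4,0,0,0,-1,0,0,-9.4,0,0,0,-1,0,0,-9.4,0,0,0,-1])

```text
time: 16.43
ee_pos: [0.5121, -0.0427, 0.1988]
eef_rot: [0.082, 0.997, 0.0, -0.001]
ft_force: [-0.6, 0.2, -0.5]
width: 0.0171
grip_force: 10.0
```

```bash
python3 -c "
from h import *
go(.5122,-.0434,.105,171);s=telemetry.read_state();print(s['ee_pos'],s['ft_force'])
"
```

```text
row [ 0.   -0.02 -0.08] [-0.01  -0.016  2.345]
[ 0.51209312 -0.04273945  0.19881239] [-0.63591559  0.16456271 -0.50732971]
```

Call:
drive_tool(series=[0,0,0,0,-0.02,0.7,-1,0,0,0,0,-0.02,1.4,-1,0,0,0,0,-0.02,1.8,-1,0,0,0,0,-0.02,1.95,-1,0,0,0,0,-0.02,1.95,-1])

```text
time: 16.85
ee_pos: [0.5114, -0.0434, 0.1203]
eef_rot: [0.082, 0.997, 0.0, -0.002]
ft_force: [0.1, 0.4, 0.3]
width: 0.0175
grip_force: 10.0
```

Call:
drive_tool(series=[0,0,0,0,0,0.1,-1,0,0,0,0,0,0.2,-1,0,0,0,0,0,0.3,-1,0,0,0,0,0,0.35,-1,0,0,0,0,0,0.35,-1])

```text
time: 17.27
ee_pos: [0.5145, -0.0433, 0.1124]
eef_rot: [0.081, 0.997, -0.001, 0.002]
ft_force: [-13.9, 2.6, 36.1]
width: 0.0194
grip_force: 30.1
```

Call:
drive_tool(series=[0,0,0,0,0,-0.15,-1,0,0,0,0,0,-0.4,-1,0,0,0,0,0,-0.4,-1,0,0,0,0,0,-0.4,-1])

```text
time: 17.6
ee_pos: [0.5133, -0.0437, 0.1247]
eef_rot: [0.081, 0.997, -0.0, 0.001]
ft_force: [-0.1, -0.4, -0.8]
width: 0.0013
grip_force: 0.0
```

```bash
python3 -c "
from h import *
s=telemetry.read_state();print(s['ee_pos'],s['ft_force'],s['width'],s['grip_force'])
c=get_calibration('wrist');g=cv2.cvtColor(camera('wrist'),cv2.COLOR_RGB2GRAY);cv2.imwrite('pics/w8.png',g)
for v in range(240,312,3): print(v,' '.join('%3d'%g[v,u] for u in range(264,380,4)))
T=get_calibration('top');t=cv2.cvtColor(camera('top'),cv2.COLOR_RGB2GRAY);cv2.imwrite('pics/t8.png',t)
go(.5082,-.0428,.12,171)
"
```

```text
[ 0.51328864 -0.04373165  0.12470458] [-0.14005955 -0.37486164 -0.75693025] 0.0013321006146926454 0.0
240 123 130 154 244 231 233 252  28  12  18  20  20  10  14  17 238 236 233 236 234 233 232 232 232 233 141  68  82 148
243 119 126 155 245 233 235 228 101  17  12  27  25  15  19 188 236 233 234 233 235 235 231 231 231 236 142  76  97 146
246 125 127 157 245 233 231 231 235   6   5  17  18  19   0 237 235 231 232 235 231 230 231 231 230 236 142  80 127 190
249 123 126 157 228 233 230 231 232 249  11  22   8   0 239 234 236 230 230 232 233 231 233 230 231 235 135  70 124 225
252 123 128 166 224 231 229 229 231 231   0  18 125 240 235 233 232 230 230 231 232 232 231 230 230 237 143  96 124 230
255 128 123 161 227 231 229 233 231 231 243 246 234 234 233 234 232 232 234 232 233 231 231 230 233 239 139 114 122 253
258 121 125 141 202 231 230 232 232 233 232 231 231 235 236 234 230 230 232 232 231 231 231 232 233 238 141 111 121 255
261 125 124 136 202 231 231 232 232 230 229 230 229 232 232 232 228 230 232 229 229 227 232 230 230 241 148 108 125 254
264 119 124 115 179 230 231 231 231 23
[... 1225 characters left out ...]
   8  21  14  12  26  12  10  14  20  14  18  18  17  13
297  17  26   1  26  21  17  19  21   9  58  11  11  17   7 137  11  30  10  14  57  22  19  22  24  12  21  20  18  24
300  17  27  23  21  27  20  10  26   6  61   6  19  15   1 134   2  18  18   1  65  17  19  13  21  16  19  17  24  18
303   9  24  24  22  15  21  23  20  28  75  11  21   3  17 117  16  14  15   7  70  17  20  21  19  18  17  18  14  25
306  24   9   2  10  19  21  21  16  45  69   8  21  22  18 174  19  17  18   0  70  14  13  10  23  25   9  23  15  28
309  17  14  22  11  23  20  16  27  79  78   4  19  21  17 186  16  13   6  10  80   3  16  12  14  18   8  13   0  21
row [-0.    0.   -0.06] [0.112 0.005 0.094]
```

```bash
python3 -c "
from h import *
s=telemetry.read_state();c=get_calibration('wrist')
g=cv2.imread('pics/w8.png',0)
b=blob(g,(306,235),0,60,60,60);print(cv2.boundingRect(b),cen(b),cv2.contourArea(b))
for v in range(150,280,4): print(v,' '.join('%3d'%g[v,u] for u in range(256,392,5)))
M=np.array([.5003,-.0415,.122]);A=R.from_euler('z',-9,degrees=True)
for z in (.065,.085,.11): print(z,A.inv().apply(plane(c,cen(b),z)-M).round(4))
for x in(-.032,.032):
  for y in(-.032,.032): print(x,y,proj(c,M+A.apply([x,y,0])),proj(c,M+A.apply([x,y,-.057])))
"
```

```text
(282, 217, 40, 38) [302.02246959 235.44217687] 808.5
150 140 138 233 144 252 165 142 150 153 154 150 151 154 152 151 153 154 146 145 141 151  34 149 147 143 142 141 100
154 143 146   0  63  43  19  22  18  11  23  19  28  26  21  25  17  22  22  23  27  24  21  28   6 144 145 151 148
158 141 146  31  18  58 179  19  29  21  26  21  29  28  30  31  32  28  15  21  26 141  59  36  12 145 147 142 145
162 145 143  32  29  24 141  95 128 120  24  23  14  15  26  19  23  29 100 135 114 142  22  80  12 145 145 138 139
166 138 140  30  30 142  92 101 124 107  20  25  16  36  24  23  29  27  94 135 109  76 148  23   4 145 148 139 145
170 144 144  74  27   0   8  11  17  17  15  21   7  16   9   1  19   4  12  17  16  12   5  11  42 144 147 147 140
174 143 146 121  19  25  19  13  31  25  24  22  28  21  17  26  32  32  16  25  23  34  14  28  73 148 138 147 156
178 146 143 169  27  27  20  30  24  21  20  24  25  18  31  19  24  22  15  21  23  31  26  18  77 144 140 136  37
182 146 142 165   8  24  23  18  28  19  17  13  26  22  28  22  19  26  21  24  28  23  34  30 119 146 150 145 149
186
[... 2449 characters left out ...]
 67 174 231 231 232 233 230 231 228 229 230 231 232 232 232 231 229 231 148  70 122 246 225 227 227
274 225 255 124  59 151 234 232 232 234 238 239 233 232 235 235 234 238 233 233 232 231 150  69 119 241 223 224 225
278 230 255 125  66 141 147 148 146 147   0   0 122 125 146 124  27   0 142 141 142 142 128  67 127 243 233 234 235
0.065 [-0.0031 -0.0133 -0.057 ]
0.085 [-0.008  -0.0123 -0.037 ]
0.11 [-0.0142 -0.0109 -0.012 ]
-0.032 -0.032 [257.12239024 206.30769201] [272.3664279 192.2562911]
-0.032 0.032 [387.78994869 205.632866  ] [371.25257286 191.73650616]
0.032 -0.032 [263.3381446  324.39400055] [276.12020946 284.59129006]
0.032 0.032 [382.30986829 323.87205807] [368.15895296 284.16343289]
```

The blob numbers show tube b lying inside the middle jar near (-6,-12) mm; the fingertips hit the rim at TCP z ≈ 0.113, confirming tips ≈ TCP + 8 mm. Now tube a.

```bash
python3 -c "
from h import *
go(.6224,-.2341,.155,171)
"
```

```text
row [-0.    0.   -0.06] [-3.478 -4.254 -0.78 ]
```

Call:
drive_tool(series=[0,0,0,0,0,-0.75,-1,0,0,0,-1,-1.2,-0.75,-0.1,0,0,0,-1.7,-2,-0.75,-0.1,0,0,0,-2.3,-2.8,-0.75,-0.1,0,0,0,-3,-3.6,-0.75,-0.1,0,0,0,-3.48,-4.25,-0.75,-0.1,0,0,0,-3.48,-4.25,0.3,-0.1,0,0,0,-3.48,-4.25,1.2,-0.1,0,0,0,-3.48,-4.25,1.7,-0.1,0,0,0,-3.48,-4.25,1.7,-0.1])

```text
time: 18.53
ee_pos: [0.6189, -0.233, 0.0493]
eef_rot: [0.081, 0.997, 0.001, -0.005]
ft_force: [-0.1, 0.9, 0.8]
width: 0.0383
grip_force: 0.0
```

Call:
drive_tool(series=[0,0,0,0,0,0,-0.1])

```text
time: 18.62
ee_pos: [0.6219, -0.2334, 0.0549]
eef_rot: [0.081, 0.997, 0.0, -0.001]
ft_force: [0.8, 0.2, 1.5]
width: 0.0385
grip_force: 0.0
```

```bash
python3 -c "
from h import *
s=telemetry.read_state();c=get_calibration('wrist');g=cv2.cvtColor(camera('wrist'),cv2.COLOR_RGB2GRAY)
print(s['time'],s['ee_pos'],s['width'])
p=[.6224,-.2341];a,b=proj(c,p+[.022]),proj(c,p+[0]);print(a,b)
u0,v0=int(a[0]),int((a[1]+b[1])/2)
for v in range(v0-36,v0+39,3): print(v,' '.join('%3d'%g[v,u] for u in range(u0-40,u0+42,4)))
go(*p,-.001,171)
"
```

```text
18.6167 [ 0.62188089 -0.23341129  0.05493851] 0.038524933062731755
[320.82467109 271.43067001] [320.70572299 260.37509066]
229 151 152  24 119 155 155 155 158 158 157 157   7  20 164 152 152 154 152 153 149 151
232 155 159  16  15 160 156 151 153 154 158 151 157 142 152 151 149 154 153 157 153 154
235 157 165  14  20 152 149 153 153 151 147 155 153 154 153 152 155 156 153 152 150 147
238 149 152 151 154 149 151 154 150 158 159 154 155 152 151 153 149 148 151 149 148 146
241 147 156 154 151 151 149 152 152 147 153 152 151 150 147 153 149 146 149 149 150 151
244 158 155 156 152 152 151 150 148 151 149 151 144 152 153 153 153 149 146 143 144 147
247 153 150 151 146 149 148 148 151 151 153 154 152 147 145 148 143 143 143 146 151 149
250 144 150 148 150 151 153 149 149 134  40  38 102 146 146 147 150 147 146 144 147 146
253 148 150 150 148 149 148 146 158   8   8  17   7 124 144 142 149 151 149 149 144 143
256 143 147 144 144 145 146 146   0  36  43  51  36  16 155 149 147 145 142 148 148 148
259 152 151 151 147 148 147 154  52  26  16  19  14  49  34 126 145 145 145 151 151 149
262 146 1
[... 569 characters left out ...]
2  19 243 239 239 239 238 238 235   0
283  69 236 235 238 236 238 235 243   6  51  55  36 248 235 235 236 236 237 235 234   0
286   5 237 233 236 238 240 239 236 242 244 231 243 237 235 235 235 234 232 232 230   5
289   9 240 239 236 235 237 238 238 237 236 235 234 232 232 230 229 231 231 234 235   6
292   2 237 237 236 237 236 235 234 233 230 232 230 230 232 222 237 236 236 236 237  10
295   9 234 235 231 230 229 230 229 232 233 232 235 236 236  55  50 238 237 237 236  16
298  10 232 231 233 233 189 149 236 235 236 237 238 236 241  57  56 237 233 235 238  11
301   6 234 236 235 239  56  63 243 238 237 234 234 233 235 234 236 234 234 233 235  19
row [ 0.    0.01 -0.05] [ 0.017 -0.015  1.448]
```

Tube a is where predicted (columns 305–335, centred between fingers at 280 and 360). Descend and grip.

Call:
drive_tool(series=[0,0,0,0,0,0.7,-0.1,0,0,0,0,0,1.2,-0.1,0,0,0,0,0,1.4,-0.1,0,0,0,0,0,1.4,-0.1,0,0,0,0,0,1.4,-0.1])

```text
time: 19.08
ee_pos: [0.6236, -0.234, 0.0018]
eef_rot: [0.081, 0.997, -0.0, 0.001]
ft_force: [0.0, -0.4, -0.3]
width: 0.039
grip_force: 0.0
```

Call:
drive_tool(series=[0,0,0,0,0,0,-1,0,0,0,0,0,0,-1,0,0,0,0,0,0,-1,0,0,0,0,0,0,-1,0,0,0,0,0,0,-1,0,0,0,0,0,0,-1], grip_force=10)

```text
time: 19.58
ee_pos: [0.6229, -0.2339, 0.0005]
eef_rot: [0.081, 0.997, -0.0, 0.0]
ft_force: [-0.5, -0.3, 4.4]
width: 0.0177
grip_force: 10.0
```

Call:
drive_tool(series=[0,0,0,0,0,-0.5,-1,0,0,0,0,0,-1.5,-1,0,0,0,0,0,-2.5,-1,0,0,0,0,0,-3.5,-1,0,0,0,0,0,-4.2,-1,0,0,0,0,0,-4.2,-1,0,0,0,0,0,-4.2,-1])

```text
time: 20.17
ee_pos: [0.6235, -0.234, 0.1699]
eef_rot: [0.081, 0.997, -0.001, 0.002]
ft_force: [-1.1, 0.1, -1.2]
width: 0.017
grip_force: 10.0
```

```bash
python3 -c "
from h import *
M=np.array([.5003,-.0415,.122]);A=R.from_euler('z',-9,degrees=True);p=M+A.apply([.003,.011,0]);print(p)
s=telemetry.read_state();print(s['ee_pos'],s['width'],s['grip_force'])
go(p[0],p[1],.165,171);go(p[0],p[1],.120,171)
"
```

```text
[ 0.50498384 -0.03110473  0.122     ]
[ 0.62346846 -0.23398591  0.16987538] 0.017042721038669127 9.999987334012985
row [-0.01  0.04 -0.06] [3.741 4.528 0.105]
row [-0.01  0.04 -0.06] [3.745 4.529 1.23 ]
```

Call:
drive_tool(series=[0,0,0,0.6,0.7,0,-1,0,0,0,1.3,1.5,0,-1,0,0,0,2,2.3,0,-1,0,0,0,2.7,3.1,0,-1,0,0,0,3.3,4,0,-1,0,0,0,3.74,4.53,0,-1,0,0,0,3.74,4.53,0,-1,0,0,0,3.74,4.53,0.5,-1,0,0,0,3.74,4.53,1,-1,0,0,0,3.74,4.53,1,-1])

```text
time: 21.0
ee_pos: [0.5011, -0.031, 0.1234]
eef_rot: [0.081, 0.997, 0.0, -0.004]
ft_force: [-1.3, 0.4, -1.4]
width: 0.0173
grip_force: 10.0
```

Call:
drive_tool(series=[0,0,0,0,0,0.1,-1,0,0,0,0,0,0.2,-1,0,0,0,0,0,0.2,-1])

```text
time: 21.25
ee_pos: [0.504, -0.031, 0.1196]
eef_rot: [0.081, 0.997, 0.0, -0.0]
ft_force: [0.5, -0.2, -0.2]
width: 0.0175
grip_force: 10.0
```

Release.

Call:
drive_tool(series=[0,0,0,0,0,0,-0.2,0,0,0,0,0,0,-0.2,0,0,0,0,0,0,-0.2,0,0,0,0,0,0,-0.2])

```text
time: 21.58
ee_pos: [0.5044, -0.0309, 0.1203]
eef_rot: [0.081, 0.997, -0.0, 0.0]
ft_force: [-0.5, -1.3, -0.7]
width: 0.0325
grip_force: 0.0
```

Call:
drive_tool(series=[0,0,0,0,0,-0.3,-0.2,0,0,0,0,0,-1.2,0,0,0,0,0,0,-1.2,0,0,0,0,0,0,-1.2,0])

```text
time: 21.92
ee_pos: [0.5056, -0.0308, 0.1706]
eef_rot: [0.081, 0.997, -0.0, 0.002]
ft_force: [-0.5, 0.5, -0.9]
width: 0.0421
grip_force: 0.0
```

```bash
python3 -c "
from h import *
s=telemetry.read_state();c=get_calibration('wrist');g=cv2.cvtColor(camera('wrist'),cv2.COLOR_RGB2GRAY)
print(s['time'],s['ee_pos'],s['width'])
M=np.array([.5003,-.0415,.122]);A=R.from_euler('z',-9,degrees=True)
P=np.array([proj(c,M+A.apply([x,y,-.057])) for x,y in((-.0295,-.0295),(-.0295,.0295),(.0295,.0295),(.0295,-.0295))]);print(P.round())
v0,v1=int(P[:,1].min()),int(P[:,1].max());u0,u1=int(P[:,0].min()),int(P[:,0].max())
for v in range(v0-12,min(v1+8,300),3): print(v,' '.join('%3d'%g[v,u] for u in range(u0-8,u1+10,4)))
# top view check of jar on table
T=get_calibration('top');t=cv2.cvtColor(camera('top'),cv2.COLOR_RGB2GRAY);cv2.imwrite('pics/t9.png',t)
print(proj(T,[.5008,.1499,.063]))
"
```

```text
21.9167 [ 0.50559211 -0.0308066   0.17064308] 0.042050110534897635
[[269. 199.]
 [344. 199.]
 [343. 270.]
 [272. 270.]]
186 170  24  28  22  19  32  25  22  20  20  25  23  23  21  26  28  26  25  30  29  15  25  29 149
189 167  26  19  24  23  26  33  29  28  30  16  31  26  18  18  13  24  26  20  20   5  18  22 159
192 160  17  78  74  69  79  74  75  75  74  74  77  78  77  77  67  70  73  76  75  82  20  19 148
195 158 150 164 164 165 163 160 163 168 165 166 167 162 159 164 161 161 165 163 162 165  62   9 142
198 108 125 172 172 174 169 172 166 169 171 171 169 170 169 172 171 169 169 170 171 159  79  27 144
201  93 122 169 174 173 170 170 172 172 172 168 171 172 171 172 167 171 171 175 167 157  88  16 154
204  88 117 168 167 169 169 166 170 166 170 172 167 166 165 168 166 169 168 166 165 153  78  71 149
207 196 208 244 244 243 244 245 242 243 244 243 243 243 243 243 245 245 246 243 243 234 179 187 148
210 132 163 238 236 238 237 237 236 198 209 212 218 220 243 240 240 239 235 237 237 220 109 198 148
213 104 147 237 234 233 216 229 237 225 240 240 235 243 241 206 174 233 235 236 
[... 1447 characters left out ...]
 236 237 235 235 235 236 235 235 237 236 234 234 235 235 154  65 212 244
261 129  88 152 234 235 235 233 235 235 234 234 233 234 233 232 235 234 234 233 234 151  61 214 254
264 129  90 155 236 234 235 236 236 237 237 236 235 237 236 237 236 237 237 235 235 155  65 208 234
267 125 111 134 204 207 207 206 207 205 200 209 208 211 207 208 212 210 208 208 214 137  63 204 231
270 125 116 162 159 157 158 161 161 158 160 156 157 158 160 160 159 154 159 156 155 125  59 222 230
273  85  99  89 125 112 100 132 102  87  87  85  85  89  84  85  83 113 119  82 117 109  67 236 232
276  35  40 132 132 129 128 129 131 128 131 130 127 129 132 129 133 133 129 129 131 131 123 239 228
[230.10428978 282.9807068 ]
```

Both tubes are seen in the jar (blobs at columns 277–312 and 308–330, rows 220–255, inside the floor outline). Fetch the jar.

```bash
python3 -c "
from h import *
go(.5008,.1498,.15,155.2);s=telemetry.read_state();print(s['ee_pos'])
"
```

```text
row [-0.    0.01  3.1 ] [0.811 4.445 0.454]
[ 0.5041551  -0.03090037  0.16826075]
```

Call:
drive_tool(series=[0,0,1,0.2,1,0,1,0,0,2,0.4,2,0,1,0,0,3.1,0.6,3,0.2,1,0,0,3.1,0.7,3.8,0.45,1,0,0,3.1,0.81,4.45,0.45,1,0,0,3.1,0.81,4.45,0.45,1,0,0,3.1,0.81,4.45,0.45,1,0,0,3.1,0.81,4.45,0.45,1,0,0,3.1,0.81,4.45,0.45,1])

```text
time: 22.77
ee_pos: [0.501, 0.1485, 0.1496]
eef_rot: [0.215, 0.977, -0.0, -0.0]
ft_force: [0.4, 0.6, 0.7]
width: 0.086
grip_force: 0.0
```

```bash
python3 -c "
from h import *
s=telemetry.read_state();c=get_calibration('wrist');g=cv2.cvtColor(camera('wrist'),cv2.COLOR_RGB2GRAY);cv2.imwrite('pics/w9.png',g)
print(s['time'],s['ee_pos'],s['width'])
A=R.from_euler('z',155.2,degrees=True)
P=np.array([proj(c,np.array([.5008,.1498,.063])+A.apply([x,y,0])) for x,y in((.032,-.032),(.032,.032),(-.032,.032),(-.032,-.032))]);print(P.round())
u0,u1=int(P[:,0].min()),int(P[:,0].max());v0=int(P[:,1].min())
for v in range(v0-12,min(int(P[:,1].max())+8,306),4): print(v,' '.join('%3d'%g[v,u] for u in range(u0-16,u1+18,5)))
go(.5008,.1498,.030,155.2)
"
```

```text
22.7667 [0.50096618 0.14846053 0.14958976] 0.0860480982707109
[[367. 203.]
 [279. 203.]
 [282. 285.]
 [364. 285.]]
190 132 135  16 129 129 132 131 131 134 139 131 126 123 132  21 148 132 130 129 128 126 120 239 127 130
194 131 128 134 133 133 131 134 134 132 128 122 127 126 133 103 131 133 133 128 132 127 225 238 130 129
198 127 132 132 122 132  96  91  96  89  94  95  95  94  90  95  90  90  90  99 138 151 151 128 129 126
202 132 134 129 132  93  92  95  96  95  69  98  96  98  95  96  95  99  99  97  97 130  92  97 133 133
206 129 130 133 144  60  60  59  61  59  67  63  65  70  61  64  59  69  67  66  74  67   0  98 134 134
210 136 131 125  81  77  79  79  74  81  81  76  78  78  82  81  84  81  82  85  86  63 155 120 122 130
214 133 129 123 104  80  75  71  83  77  78  76  78  79  80  82  77  78  78  76  77  64 137 133 129 130
218 122 126 128 106  80  74  74  79  76  76  83  75  72  77  78  79  81  80  79  79  53 109 111 117 124
222 137 127 132 254  79  74  79  77  73  78  78  80  79  82  86  84  75  78  86  83  51 219 210 206 137
226  51 220 219 239  80  83  77  78  77  59  75  
[... 1062 characters left out ...]
 157 156 153 234 213 217 216 216
270 220 216 213 222 159 157 157 157 158 155 160 165 163 161 156 158 154 156 158 153 233 216 216 221 217
274 207 220 218 219 161 158 159 156 154 151 155 155 160 155 155 156 155 156 155 158 233 219 222 222 220
278 232 212 212 222 160 152 154 151 152 152 154 154 155 155 153 151 156 160 154 158 230 222 219 222 217
282  49 220 219 209 156 151 154 155 153 151 154 147 153 154 153 149 152 154 154 154 231 221 230 127 212
286 222 210 210 220 205 205 212 216 222 222 210 212 215 221 210 215 221 222 217 218 222 214 236  31 220
290 208 222 211 214 216 219 237 241 218 213 214 220 216 219 223 222 223 217 232 214 215 222 221 217 221
row [-0.01  0.   -0.02] [0.02  0.03  2.993]
```

The lid lies at columns 280–362, rows 207–285, as predicted and square to the tool. Descend and grip deeper than before.

Call:
drive_tool(series=[0,0,0,0,0.03,1,1,0,0,0,0,0.03,2,1,0,0,0,0,0.03,2.6,1,0,0,0,0,0.03,2.95,1,0,0,0,0,0.03,2.95,1,0,0,0,0,0.03,2.95,1])

```text
time: 23.32
ee_pos: [0.5013, 0.1503, 0.0318]
eef_rot: [0.215, 0.977, -0.0, -0.0]
ft_force: [-0.7, 0.9, -0.1]
width: 0.0872
grip_force: 0.0
```

Call:
drive_tool(series=[0,0,0,0,0,0,-1,0,0,0,0,0,0,-1,0,0,0,0,0,0,-1,0,0,0,0,0,0,-1,0,0,0,0,0,0,-1,0,0,0,0,0,0,-1], grip_force=20)

```text
time: 23.82
ee_pos: [0.5018, 0.151, 0.0325]
eef_rot: [0.215, 0.977, -0.0, 0.001]
ft_force: [-2.0, -0.4, 6.5]
width: 0.0641
grip_force: 20.0
```

Call:
drive_tool(series=[0,0,0,0,0,-0.3,-1,0,0,0,0,0,-1,-1,0,0,0,0,0,-2,-1,0,0,0,0,0,-3,-1,0,0,0,0,0,-4.2,-1,0,0,0,0,0,-4.2,-1,0,0,0,0,0,-4.2,-1])

```text
time: 24.4
ee_pos: [0.5028, 0.1519, 0.2035]
eef_rot: [0.214, 0.977, 0.001, 0.003]
ft_force: [-0.1, 0.4, -2.5]
width: 0.0642
grip_force: 20.0
```

```bash
python3 -c "
from h import *
go(.5005,-.0413,.20,155.2);s=telemetry.read_state();print(s['ee_pos'],s['width'],s['ft_force'])
c=get_calibration('wrist');g=cv2.cvtColor(camera('wrist'),cv2.COLOR_RGB2GRAY);cv2.imwrite('pics/w10.png',g)
"
```

```text
row [0.04 0.06 0.01] [-1.971 -4.411  0.083]
[0.50276585 0.15193958 0.20347473] 0.06419343607274791 [-0.094948    0.40276981 -2.54107938]
```

Call:
drive_tool(series=[0,0,0,-0.3,-0.7,0,-1,0,0,0,-0.7,-1.5,0,-1,0,0,0,-1.1,-2.4,0,-1,0,0,0,-1.5,-3.3,0,-1,0,0,0,-1.8,-4,0,-1,0,0,0,-1.95,-4.37,0,-1,0,0,0,-1.95,-4.37,0,-1,0,0,0,-1.95,-4.37,0,-1,0,0,0,-1.95,-4.37,0,-1])

```text
time: 25.2
ee_pos: [0.4983, -0.0391, 0.1987]
eef_rot: [0.214, 0.977, 0.0, -0.001]
ft_force: [-0.5, 0.8, -0.9]
width: 0.0638
grip_force: 20.0
```

```bash
python3 -c "
from h import *
go(.5005,-.0413,.149,155.2);s=telemetry.read_state();print(s['ee_pos'],s['width'],s['ft_force'])
"
```

```text
row [-0.   -0.02  0.02] [-0.076 -0.026  1.242]
[ 0.49826038 -0.0391281   0.19867886] 0.06377675818588621 [-0.52427179  0.84363252 -0.91772689]
```

Call:
drive_tool(series=[0,0,0,-0.07,-0.02,0.4,-1,0,0,0,-0.07,-0.02,0.8,-1,0,0,0,-0.07,-0.02,1,-1,0,0,0,-0.07,-0.02,1,-1,0,0,0,-0.07,-0.02,1,-1])

```text
time: 25.62
ee_pos: [0.5009, -0.0412, 0.1597]
eef_rot: [0.214, 0.977, 0.0, -0.001]
ft_force: [0.5, -1.2, -0.7]
width: 0.0634
grip_force: 20.0
```

```bash
python3 -c "
from h import *
go(.5005,-.0413,.1425,155.2);s=telemetry.read_state();print(s['ee_pos'],s['width'],s['ft_force'])
"
```

```text
row [-0.   -0.01  0.02] [ 0.007 -0.006  0.431]
[ 0.50088195 -0.04121969  0.15973528] 0.06338831909165317 [ 0.51687424 -1.21054686 -0.68143732]
```

Centred; lower to the seat (TCP ≈ 0.1425) in small steps.

Call:
drive_tool(series=[0,0,0,0,0,0.08,-1,0,0,0,0,0,0.16,-1,0,0,0,0,0,0.2,-1,0,0,0,0,0,0.2,-1])

```text
time: 25.95
ee_pos: [0.5011, -0.0421, 0.1519]
eef_rot: [0.214, 0.977, -0.0, 0.0]
ft_force: [-0.1, 0.3, -1.8]
width: 0.0639
grip_force: 20.0
```

Call:
drive_tool(series=[0,0,0,0,0,0.06,-1,0,0,0,0,0,0.12,-1,0,0,0,0,0,0.17,-1,0,0,0,0,0,0.17,-1])

```text
time: 26.28
ee_pos: [0.5005, -0.042, 0.1446]
eef_rot: [0.214, 0.977, -0.0, -0.001]
ft_force: [-2.6, 0.9, -1.8]
width: 0.0641
grip_force: 20.0
```

Call:
drive_tool(series=[0,0,0,0,0,0.04,-1,0,0,0,0,0,0.06,-1,0,0,0,0,0,0.06,-1,0,0,0,0,0,0.06,-1])

```text
time: 26.62
ee_pos: [0.5006, -0.042, 0.1426]
eef_rot: [0.214, 0.977, -0.0, -0.001]
ft_force: [-5.8, 1.1, 2.4]
width: 0.0638
grip_force: 20.0
```

Call:
drive_tool(series=[0,0,1,0.02,0,0,-1,0,0,2,0.02,0,0,-1,0,0,3,0.02,0,0,-1,0,0,4,0.02,0,0,-1,0,0,5,0.02,0,0,-1,0,0,6,0.02,0,0,-1,0,0,7,0.02,0,0,-1])

```text
time: 27.2
ee_pos: [0.5008, -0.0418, 0.1427]
eef_rot: [0.5, 0.866, 0.0, 0.0]
ft_force: [-1.0, 0.4, -0.7]
width: 0.0638
grip_force: 20.0
```

Call:
drive_tool(series=[0,0,1,0,0,0,-1,0,0,2,0,0,0,-1,0,0,3,0,0,0,-1,0,0,4,0,0,0,-1,0,0,5,0,0,0,-1,0,0,6,0,0,0,-1,0,0,7,0,0,0,-1,0,0,7.7,0,0,0,-1,0,0,7.7,0,0,0,-1])

```text
time: 27.95
ee_pos: [0.501, -0.042, 0.1428]
eef_rot: [0.757, 0.653, 0.0, 0.001]
ft_force: [-0.3, -0.3, -1.2]
width: 0.0637
grip_force: 20.0
```

```bash
python3 -c "
from h import *
s=telemetry.read_state();print(s['ee_pos'],s['width'],s['ft_force'],s['torque'],R.from_quat(s['eef_rot']).as_matrix()[:,0]);go(.5005,-.0413,.1425,81.5)
"
```

```text
[ 0.50097974 -0.04197264  0.14279473] 0.06370350418229756 [-0.3037749  -0.28507943 -1.15624597] [-0.040423   -0.07388778 -0.02167646] [ 1.46853043e-01  9.89158314e-01 -1.18548539e-04]
row [0.02 0.   0.01] [ 0.015 -0.014  0.007]
```

Call:
drive_tool(series=[0,0,0,0,0,0.01,0.6,0,0,0,0,0,0.01,1,0,0,0,0,0,0.01,1,0,0,0,0,0,0.01,1,0,0,0,0,0,0.01,1,0,0,0,0,0,-0.5,1,0,0,0,0,0,-1.5,1,0,0,0,0,0,-2.7,1,0,0,0,0,0,-2.7,1,0,0,0,0,0,-2.7,1])

```text
time: 28.78
ee_pos: [0.5021, -0.0418, 0.2541]
eef_rot: [0.756, 0.654, 0.002, 0.002]
ft_force: [-0.4, -0.3, 0.2]
width: 0.0871
grip_force: 0.0
```

```bash
python3 -c "
from h import *
s=telemetry.read_state();print(s['time'],s['ee_pos'],s['width'],s['ft_force'])
c=get_calibration('wrist');g=cv2.cvtColor(camera('wrist'),cv2.COLOR_RGB2GRAY);cv2.imwrite('pics/w11.png',g)
A=R.from_euler('z',-8.5,degrees=True);M=np.array([.5003,-.0418,0])
P=np.array([proj(c,M+A.apply([x,y,.173])) for x,y in((-.032,.032),(.032,.032),(.032,-.032),(-.032,-.032))]);print(P.round())
u0,u1=int(P[:,0].min()),int(P[:,0].max());v0=int(P[:,1].min())
for v in range(v0-32,min(int(P[:,1].max())+10,306),4): print(v,' '.join('%3d'%g[v,u] for u in range(u0-16,u1+18,5)))
T=get_calibration('top');t=cv2.cvtColor(camera('top'),cv2.COLOR_RGB2GRAY)
print('holder',blob(t,(453,301),0,60) is not None and cen(blob(t,(453,301),0,60)),'mount',cen(blob(t,(142,218),0,60)))
"
```

```text
28.7833 [ 0.50214964 -0.04179328  0.2541483 ] 0.08708003231149718 [-0.4482848  -0.34655629  0.20527444]
[[272. 204.]
 [361. 204.]
 [358. 287.]
 [274. 287.]]
172 120 124 119 125 125 124 126 146 236 137 112 124 126 126 125   2 119 122 124 211 210 204 208 204 206
176 126 119 129   5   4   8  13   5  11  20   9  10  26  36  35  49  60  57  61  52  97  65 213 199 209
180 126 124 128  14  95  18  23  14  28  17  16  23  13  12  18  15  13  24  13  61  62  58 213 193 208
184 126 126 123  31   9   0  13   6  35  20  25   7  16  11  21   9  18  21   2  14 144 254 214 194 221
188 126 121 127   0  82  21   1  62  64  60  66  68  67  69  67  71  69  69   0  17 216 247 212 200  64
192 125 124 130   5  98  15 121 151 150 151 150 152 153 148 145 151 148 147 112  15  45  60 210 201 203
196 124 125 130   5 117  58 100 140 140 142 145 142 145 146 151 147 148 148 101  69 211  52 211 202 198
200 126 129 125   0  38 166 107 148 148 149 146 148 146 156 150 152 148 151 133 133 165  52 205 204 198
204  32 125 123   1  24 142 106 153 151 151 152 155  72  68 119 151 150 154 108 141  83  51 203 207 201
208 120
[... 1753 characters left out ...]
196 206
276 203 202 210 208 193 130 128 134 131 132 130 132 133 134 137 135 138 135  70  66  67 212 209 198 206
280 207 201 217 141 214 127 130 128 130 128 133 132 134 131 137 137 136 132 136 138 144 208 210 201 205
284 206 202 205 209 225 130 127 129 130 131 128 128 132 135 133 132 137 132 135 139 141 203 125 205 202
288 203 206 206 209 219 101 102 102 100  99  97 100  99  97 100 111  97 103 108 104 104 199 191 203 205
292 201 203 212 209 213 208 208 208 214 208 201  88 209 207 215  38 201 205 212 206 210 202 202 201 203
296 205 203 201 221 212 212 209  21 216 208 197 193 208 209 205 210 202 204 211 204 206 207 205 205 202
holder [457.9556213  300.56081525] mount [137.2617737  214.68990826]
```

The lid is back at columns 274–361, rows 207–288, as predicted for a seated, square jar; the holder and mount blobs have not moved. Hand in.

```bash
python3 -c "
from h import *
print(r.close_job())"
```

```text
the job is handed in; nothing more can be done
None
```

I handed the job in after about 29 s of the 72 s. By my last measurements both tubes are in the middle jar and the top jar is back on it, turned clockwise to within about a degree of square and let go. The post holder and mirror mount are where they were; I did not re-check the pen torch at the end, and the hand-in returned no verdict.

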